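# Nest the pots on the display step and hold their price holder home in the shelf-edge clip

### The job

Nest the pots on the wooden display step: set the medium terracotta pot in the mouth of the big one and let go, then the small one in the medium, each hanging level by its rim, leaving the big pot in place. Then take the yellow price-label holder from its stand and slide it down behind the step's metal lip, between the orange cheeks of the spring clip, gently pushing until the red bar is at its stop. Finish while still holding it pressed home with the fingers (the spring would lift it), and leave the lid, cup and jar where they stand.

Things in the scene. Friction and masses are not known exactly. Their poses are not given: they have to be found in the camera images.
- shelf: Fixed wooden display step, 180 mm deep (x), 260 wide (y), top 75 mm above table. Origin: under its centre, at table level. Along its +x edge (away from the robot) an aluminium rail: upright 10 mm wide groove between the step and a metal lip, open at the top, its centre 101 mm from the origin along x; mouth spreads to about 20 mm (from 66 up to 77 mm above table).
- clip: Spring clip in the rail's groove, fixed. Origin: mid groove, midway between the cheeks, at table level; x across the groove, y along it, z up. Two orange cheeks, inner faces 60 mm apart, tops 78 mm up (orange tabs mark them on the lip outside). Between them the red sprung bar, its top 38 mm up when free, 28 mm when fully pressed. Keep fingers above 80 mm.
- clip_bar (a joint): How far the red bar is pressed down: 0 free, 0.010 m at its hard stop. The spring pushes back with about 3 N at the start and 9 N at the stop, and lifts the holder when let go.
- holder: Yellow plastic label holder, 60 g, upright in its stand. Origin: centre of its lower edge, z up. Blade 6 mm thick (x), 50 wide (y), 0 to 54 mm up; above it the frame with white cards: 12 thick (x), 46 wide (y), 52 to 104 mm up: grip it there, across 46 or 12 mm. Pressed home its origin is 28 mm above the clip's; either face may look out.
- stand: Dark wooden block, 70 mm (x) by 90 mm (y) by 40 mm tall, fixed on the table, with an upright slot 7.7 mm by 54 mm and 28 mm deep in which the holder stands (its lower edge 12 mm above the table). Origin: centre of its underside.
- pot_large: Large round terracotta pot, 80 mm tall; rim 82 mm across and 22 mm tall at the top, mouth 60 mm; body below the rim tapers from 69 to 56 mm across; about 320 g. Origin: centre of its underside, z up. It stands on the display step, loose; leave it there.
- pot_medium: Medium round terracotta pot, 70 mm tall; rim 68 mm across and 22 mm tall at the top, mouth 47 mm; body below the rim tapers from 56 to 42 mm across; about 180 g. Origin: centre of its underside, z up. It starts upright on the table. Nested, the underside of its rim rests on the large pot's rim: origin 32 mm above the large pot's origin.
- pot_small: Small round terracotta pot, 58 mm tall; rim 56 mm across and 20 mm tall at the top, mouth 35 mm; body below the rim tapers from 44 to 32 mm across; about 100 g. Origin: centre of its underside, z up. It starts upright on the table. Nested, the underside of its rim rests on the medium pot's rim: origin 32 mm above the medium pot's origin.
- finial: Bystander: unfired grey-brown clay lid with a pointed finial, 88 mm across, 87 mm tall. Origin: centre of its underside.
- cup: Bystander: white ceramic cup, 70 mm across, 65 mm tall. Origin: centre of its underside.
- jar: Bystander: closed jar with a white cap, 64 mm across, 85 mm tall. Origin: centre of its underside.
Mind the look-alikes: they are no part of the job. What is shaped like the pot_small but green is not meant.

How it is judged:
By the outcome, as a careful person would: the job done as asked, in the order asked, and still so for the second after the job is handed in, while the arm keeps its last pose, push and grip.
It also fails if it takes over 72 s, if anything falls off the work surface, if the arm or the gripper's body presses on something with over 40 N, if the wrist force passes 120 N, or if a joint passes its speed limit or range.

### The arm

A 6-joint arm with a two-finger parallel gripper is mounted at the origin on the work surface. World frame = base frame: x ahead of the robot, y to its left, z up, the work surface at z = 0. Lengths are in mm, angles in degrees, forces in N, time in s.
With the tool pointing down it reaches from about 300 to 850 mm from the base axis. Payload 4.2 kg.
Tool frame: the origin (TCP) lies midway between the tips of the shut fingers; the grasp point (between the pads) lies 19 mm behind it; z points along the fingers, y is the direction in which the jaws open and shut (so a half turn about z gives the same grasp; the last joint's range is limited). The gripper opens to 91 mm and grips with 3 to 60 N. Pads are 32 mm wide; open, the fingers measure 118 mm over their backs; the gripper's body (76 mm by 178 mm) begins 60 mm behind the grasp point.
Start: joints at [68.239, 18.312, 89.639, -0, 72.044, -1.146], TCP at [202.454, 538.199, 188.576] pointing down, gripper open.
Joint ranges: [-177.97, 177.97], [-48.28, 115.42], [12.27, 149.76], [-77.06, 257.06], [2.81, 150.46], [-146.56, 146.56]. Speed limits (degrees/s): [147.25, 147.25, 180, 180, 180, 180].

### API

Orientations are given as [roll, pitch, yaw] about the fixed x, y, z axes, in that order (R = Rz(yaw) Ry(pitch) Rx(roll)).
In Python, from workcell import env gives the robot as it stands.
- The arm moves only by the shell command python3 -m jog 'ROWS' [FORCE]. ROWS is JSON, a list of rows, each an object of numbers: "dx", "dy", "dz": the shift along the world's x, y, z in m; "wx", "wy", "wz": the turn, a rotation vector about the world's x, y, z in rad; "grip": the gripper's target within -1 to 1 (shut at 1, half-way at 0, fully open at -1). In form: [{"dx": .., "dy": .., "dz": .., "wx": .., "wy": .., "wz": .., "grip": ..}, ...]. A call has 1 to 10 rows; each row shifts and turns the commanded pose from where the row before left it; what a row does not reach is not made up. A row lasts 1/10 s, in which the tool goes at most 50 mm and 8.59 degrees, less where a joint would pass 70% of its speed; a pose out of reach is approached as far as the arm can. A call with a gripper value outside its range is refused whole. The fingers move at their own pace and stop on an object; FORCE is the grip in N (left out, the last holds). Time passes only in rows, so rows that do not move let the fingers close. It gives the time, the measured TCP pose, the force and the opening at its end, in the units of the state.
- env.state(): the state, without advancing time (a new reading comes with each control period).
- env.grab_frame(name): name is "scene" or "top" or "wrist"; returns the picture (400x640x3 uint8, red, green, blue); there is no depth.
- env.get_calibration(name): a dict with "fx", "fy", "cx", "cy" (pixels), "R" (3x3) and "t" (3): a world point X has camera coordinates R X + t. Camera axes: x right, y down, z forward; pixel columns grow to the right and rows downward; lengths in mm; the calibration is good to about 2 mm. A picture is of the moment at which its call begins: read the wrist's pose just before it. get_calibration takes no time and is no camera call; for the wrist camera it gives the pose at the moment of the call.
- env.job_done(): hands the job in, once; it reports no verdict.
The state is a dict: "time_s": time; "qpos": joint angles; "qvel": joint speeds; "effort": joint torques, N m; "ee_pos": TCP position; "ee_rot": TCP orientation; "force": force on the tool from outside, world axes, zero at the start; "torque": the same for the moment, N m; "gripper_width": finger opening in mm.
Only numpy, scipy, OpenCV 4.12 (cv2) and the standard library are available. Lean on these libraries where they do the work, as an engineer would, in place of code of your own. Each camera call takes 0.05 s, during which the arm holds its last target. There are 200 camera calls.

## Working session

There is one attempt and no reset: what is moved stays moved. The work goes in short steps, Python scripts to look and compute and a shell command to move; the robot and the scene stay as the last step left them, time stands still between calls to the robot, and variables do not carry over. Pictures are saved under pics/ and viewed, about 8 in all and at most 12, crops included, and the job is handed in when it is done.

```bash
ls; mkdir -p pics; python3 - <<'E'
from workcell import env
import cv2,numpy as np
for n in("scene","top"):
    im=env.grab_frame(n); cv2.imwrite(f"pics/{n}0.png",im[:,:,::-1])
    c=env.get_calibration(n); print(n,{k:np.round(v,3).tolist() for k,v in c.items()})
print(env.state())
E
```

```text
pics
scene {'fx': 464.357, 'fy': 464.357, 'cx': 311.637, 'cy': 194.238, 'R': [[-0.536, 0.844, 0.021], [0.509, 0.344, -0.789], [-0.673, -0.412, -0.614]], 't': [326.647, -235.64, 1412.083]}
top {'fx': 368.205, 'fy': 368.205, 'cx': 313.751, 'cy': 194.618, 'R': [[-0.013, -1.0, 0.013], [-0.996, 0.011, -0.094], [0.094, -0.014, -0.995]], 't': [8.192, 575.615, 943.062]}
{'time_s': 0.1, 'qpos': array([ 6.82396134e+01,  1.83475011e+01,  8.97002272e+01, -7.10246574e-04,
        7.20425557e+01, -1.14560545e+00]), 'qvel': array([ 0.03109303, -0.05913853, -0.01974082,  0.03128211,  0.06772151,
        0.00919126]), 'effort': array([ 2.98290870e-04, -4.13328767e+01, -2.32510632e+01,  7.28180772e-02,
        4.21026349e-02, -4.71325268e-05]), 'ee_pos': array([202.26588951, 537.72529194, 187.80366071]), 'ee_rot': array([-1.79909721e+02, -1.12990367e-03,  1.59385437e+02]), 'force': array([-0.71801784, -0.45726141, -0.36198445]), 'torque': array([ 0.02346303, -0.04659141,  0.02769174]), 'gripper_width': 91.28547787452234}
```

View pics/top0.png

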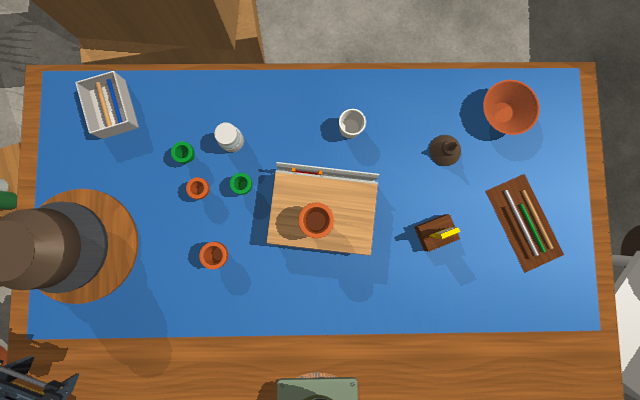

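View pics/scene0.png

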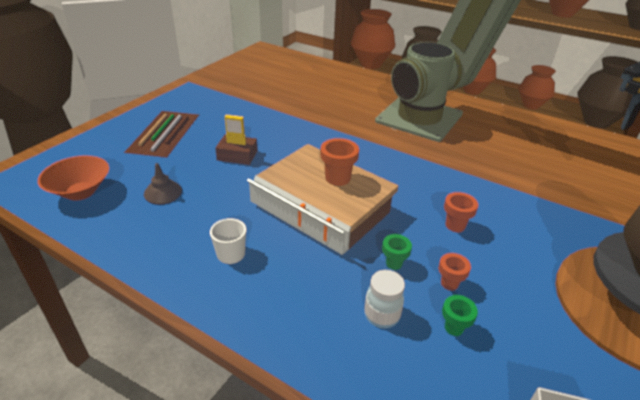

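The top view shows three terracotta pots: on the step (316,219) is the large one, (213,255) is larger and likely the medium, and (197,188) is likely the small. The green look-alikes are at (182,152) and (241,184). The holder and its stand are at (440,233), and the orange clip tabs at about (293,170) and (320,172). Next I measure these and confirm them in a crop.

```bash
cat > h.py <<'E'
from workcell import env
import cv2,numpy as np
def ray(c,uv,z):
    R=np.array(c['R']);t=np.array(c['t'])
    d=R.T@np.array([(uv[0]-c['cx'])/c['fx'],(uv[1]-c['cy'])/c['fy'],1]);o=-R.T@t
    return o+d*(z-o[2])/d[2]
def proj(c,X):
    p=np.array(c['R'])@np.array(X,float)+np.array(c['t']);return np.array([c['fx']*p[0]/p[2]+c['cx'],c['fy']*p[1]/p[2]+c['cy']])
def mask(im,lo,hi):
    h=cv2.cvtColor(im,cv2.COLOR_RGB2HSV);return cv2.inRange(h,np.array(lo),np.array(hi))
def blobs(m,amin):
    cs,_=cv2.findContours(m,cv2.RETR_EXTERNAL,cv2.CHAIN_APPROX_NONE)
    return [c for c in cs if cv2.contourArea(c)>=amin]
E
python3 - <<'E'
from h import *
im=cv2.imread('pics/top0.png')[:,:,::-1].copy();c=env.get_calibration('top')
m=mask(im,(3,150,60),(12,255,255))
m[:, :150]=0; m[:,420:]=0; m[:140]=0;m[270:]=0
for b in blobs(m,6):
    (u,v),(a,bb),an=cv2.fitEllipse(b) if len(b)>5 else cv2.minAreaRect(b)
    print('orange',np.round([u,v,a,bb],1),cv2.contourArea(b),[ (z,np.round(ray(c,(u,v),z)[:2]).tolist(), round(bb/368.2*(943-z))) for z in(58,70,78,155)])
y=mask(im,(22,150,100),(35,255,255));y[:,:400]=0;y[:,490:]=0
for b in blobs(y,10): print('yellow',cv2.minAreaRect(b),ray(c,cv2.minAreaRect(b)[0],116))
for p in[(275,175),(379,182),(371,255),(267,244)]: print('shelf',ray(c,p,75).round())
a=cv2.resize(im[130:280,160:300],None,fx=4,fy=4,interpolation=2)[:, :, ::-1]
b=cv2.resize(im[150:270,255:480],None,fx=3.5,fy=3.5,interpolation=2)[:,:,::-1]
cv2.imwrite('pics/crop.png',a)
w=env.grab_frame('wrist');cv2.imwrite('pics/w0.png',w[:,:,::-1])
b=cv2.resize(b,(560,300));w2=cv2.resize(w[:,:,::-1],(480,300));
cv2.imwrite('pics/c1.png',np.hstack([a[:, :],np.vstack([b,np.zeros((300,560,3),np.uint8)])])[:, :1120][:, :]) 
cv2.imwrite('pics/c1.png',cv2.resize(np.hstack([a,np.vstack([b,cv2.copyMakeBorder(w2,0,0,0,80,0)])]),(800,430)))
cw=env.get_calibration('wrist');print({k:np.round(v,3).tolist() for k,v in cw.items()})
E
```

```text
orange [213.3 254.9  26.1  27.8] 567.5 [(58, [424.0, 255.0], 67), (70, [425.0, 252.0], 66), (78, [425.0, 250.0], 65), (155, [430.0, 230.0], 59)]
orange [315.8 220.   34.9  35.2] 963.0 [(58, [508.0, -3.0], 85), (70, [508.0, -2.0], 83), (78, [508.0, -2.0], 83), (155, [506.0, -1.0], 75)]
orange [197.2 188.   20.2  22.4] 355.5 [(58, [593.0, 298.0], 54), (70, [592.0, 294.0], 53), (78, [591.0, 292.0], 53), (155, [582.0, 269.0], 48)]
yellow ((444.21173095703125, 233.95294189453125), (7.375636577606201, 30.153337478637695), 77.47119140625) [ 469.72899031 -306.70378615  116.        ]
shelf [622.  99.  75.]
shelf [ 601. -163.   75.]
shelf [ 420. -138.   75.]
shelf [450. 119.  75.]
{'fx': 344.157, 'fy': 344.157, 'cx': 318.87, 'cy': 200.698, 'R': [[0.352, 0.936, -0.002], [0.898, -0.337, 0.284], [0.266, -0.102, -0.959]], 't': [-573.521, -32.284, 392.646]}
```

View pics/c1.png

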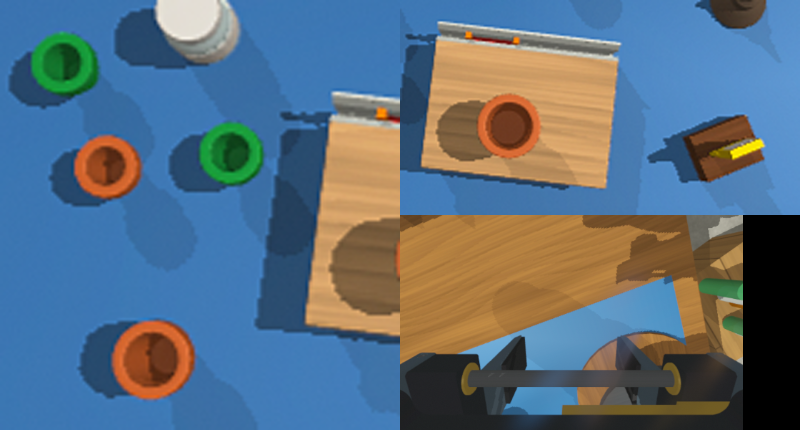

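The crop confirms the targets. (213,255) is the medium pot: its rim measures 67 mm against the 68 given. (197,188) is the small pot, the only terracotta one of that size at 54 mm against 56. The ones at (182,152) and (241,184) are green and not meant. I'll move above the medium pot and refine with the wrist camera.

```bash
python3 -m jog '[{"dx":0.028,"dy":-0.036,"grip":-1},{"dx":0.028,"dy":-0.036},{"dx":0.028,"dy":-0.036},{"dx":0.028,"dy":-0.036},{"dx":0.028,"dy":-0.036},{"dx":0.028,"dy":-0.036},{"dx":0.028,"dy":-0.036},{"dx":0.027,"dy":-0.034},{},{}]' 30
cat >> h.py <<'E'
def rims(z,name,lo=(3,150,60),hi=(12,255,255),amin=300):
    cw=env.get_calibration('wrist');st=env.state();im=env.grab_frame('wrist')
    cv2.imwrite(f'pics/{name}.png',im[:,:,::-1]);m=mask(im,lo,hi)
    print('tcp',st['ee_pos'].round(1),st['ee_rot'].round(2))
    for b in blobs(m,amin):
        P=np.array([ray(cw,p[0],z)[:2] for p in b[::1]])
        (x,y),r=cv2.minEnclosingCircle(P.astype(np.float32))
        print('blob px',np.round(b[:,0].mean(0)),'xy',round(x,1),round(y,1),'d',round(2*r,1),'rel',np.round(np.array([x,y])-st['ee_pos'][:2],1))
    return im,m,cw
def edgecircle(m,cw,z,D,guess):
    """robust rim circle: fit centre with known D to contour points that lie near it"""
    from scipy.optimize import least_squares
    b=max(blobs(m,300),key=lambda b:-np.linalg.norm(np.array([ray(cw,p[0],z)[:2] for p in b]).mean(0)-guess))
    P=np.array([ray(cw,p[0],z)[:2] for p in b])
    s=least_squares(lambda c:np.linalg.norm(P-c,axis=1)-D/2,guess,loss='soft_l1',f_scale=0.7)
    return s.x, np.median(abs(s.fun))
E
python3 - <<'E'
from h import *
im,m,cw=rims(70,'w1')
print(edgecircle(m,cw,70,68,np.array([425.,252])))
E
```

```text
tcp [202.3 537.8 187.9] [-179.93   -0.    159.39]invalid input
Traceback (most recent call last):
  File "h.py", line 26, in edgecircle
    b=max(blobs(m,300),key=lambda b:-np.linalg.norm(np.array([ray(cw,p[0],z)[:2] for p in b]).mean(0)-guess))
ValueError: max() iterable argument is empty
```

View pics/w1.png

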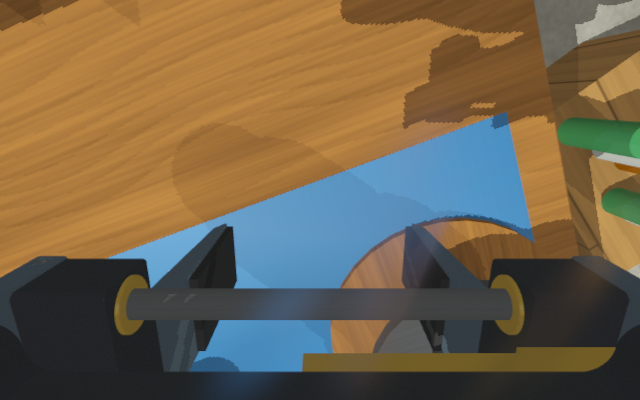

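The arm did not move because the rows need every key. The wrist picture shows the fingers at (220,250) and (420,250), with the table visible between and above them. I'll resend with full rows.

```bash
python3 -m jog '[{"dx":0.028,"dy":-0.036,"dz":0,"wx":0,"wy":0,"wz":0,"grip":-1},{"dx":0.028,"dy":-0.036,"dz":0,"wx":0,"wy":0,"wz":0,"grip":-1},{"dx":0.028,"dy":-0.036,"dz":0,"wx":0,"wy":0,"wz":0,"grip":-1},{"dx":0.028,"dy":-0.036,"dz":0,"wx":0,"wy":0,"wz":0,"grip":-1},{"dx":0.028,"dy":-0.036,"dz":0,"wx":0,"wy":0,"wz":0,"grip":-1},{"dx":0.028,"dy":-0.036,"dz":0,"wx":0,"wy":0,"wz":0,"grip":-1},{"dx":0.028,"dy":-0.036,"dz":0,"wx":0,"wy":0,"wz":0,"grip":-1},{"dx":0.027,"dy":-0.034,"dz":0,"wx":0,"wy":0,"wz":0,"grip":-1},{"dx":0,"dy":0,"dz":0,"wx":0,"wy":0,"wz":0,"grip":-1},{"dx":0,"dy":0,"dz":0,"wx":0,"wy":0,"wz":0,"grip":-1}]' 30
python3 - <<'E'
from h import *
im,m,cw=rims(70,'w2')
print(edgecircle(m,cw,70,68,np.array([425.,252])))
E
```

```text
time_s: 1.2
ee_pos: [425.6, 251.7, 188.4]
ee_rot: [180.0, -0.0, 159.2]
force: [-0.1, 0.7, 0.1]
gripper_width: 91.5
tcp [425.6 251.7 188.4] [ 1.7999e+02 -5.0000e-02  1.5924e+02]
blob px [328. 187.] xy 428.6 257.9 d 61.6 rel [3.  6.3]
(array([421.15721714, 253.66053843]), np.float64(8.617515725378848))
```

View pics/w2.png

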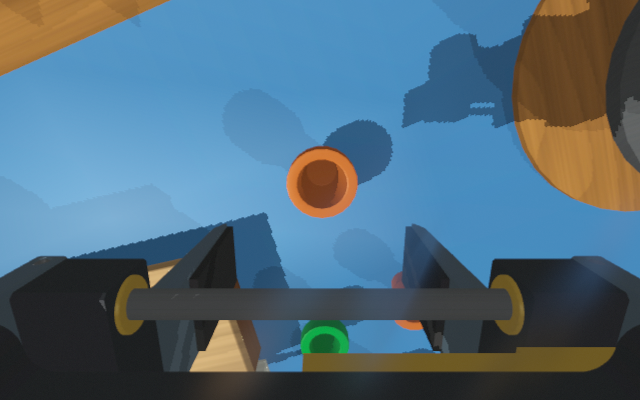

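The pot rim is centred at about (321,182) and roughly 70 px wide, as the medium pot should be. The mask missed part of the rim, so I'll widen it.

```bash
python3 - <<'E'
s=open('h.py').read()
s=s.replace("lo=(3,150,60),hi=(12,255,255)","lo=(0,110,30),hi=(16,255,255)")
s=s.replace("    P=np.array([ray(cw,p[0],z)[:2] for p in b])\n    s=","    P=np.array([ray(cw,p[0],z)[:2] for p in cv2.convexHull(b)])\n    s=")
open('h.py','w').write(s)
E
python3 - <<'E'
from h import *
im=cv2.imread('pics/w2.png')[:,:,::-1].copy();cw=env.get_calibration('wrist')
m=mask(im,(0,110,30),(16,255,255));m[:, :240]=0;m[:,400:]=0
for b in blobs(m,300): print(cv2.boundingRect(b),cv2.fitEllipse(b))
print(edgecircle(m,cw,70,68,np.array([425.,252])),ray(cw,(322,182),70))
print(cv2.cvtColor(im,cv2.COLOR_RGB2HSV)[[150,160,182,205,213,217],[322]*6].tolist())
E
```

```text
(287, 146, 71, 72) ((321.6331787109375, 181.73834228515625), (69.21529388427734, 70.09524536132812), 17.13119888305664)
(array([420.63739747, 255.76230844]), np.float64(0.4456733962887469)) [420.23429993 256.54631836  70.        ]
[[13, 186, 206], [11, 189, 139], [11, 185, 124], [8, 159, 114], [12, 176, 209], [12, 175, 210]]
```

```bash
python3 -m jog '[{"dx":-0.005,"dy":0.004,"dz":-0.03,"wx":0,"wy":0,"wz":0,"grip":-1},{"dx":0,"dy":0,"dz":-0.035,"wx":0,"wy":0,"wz":0,"grip":-1},{"dx":0,"dy":0,"dz":-0.035,"wx":0,"wy":0,"wz":0,"grip":-1},{"dx":0,"dy":0,"dz":-0.026,"wx":0,"wy":0,"wz":0,"grip":-1},{"dx":0,"dy":0,"dz":-0.01,"wx":0,"wy":0,"wz":0,"grip":-1},{"dx":0,"dy":0,"dz":0,"wx":0,"wy":0,"wz":0,"grip":-1},{"dx":0,"dy":0,"dz":0,"wx":0,"wy":0,"wz":0,"grip":0.6},{"dx":0,"dy":0,"dz":0,"wx":0,"wy":0,"wz":0,"grip":1},{"dx":0,"dy":0,"dz":0,"wx":0,"wy":0,"wz":0,"grip":1},{"dx":0,"dy":0,"dz":0,"wx":0,"wy":0,"wz":0,"grip":1}]' 20; python3 -m jog '[{"dx":0,"dy":0,"dz":0,"wx":0,"wy":0,"wz":0,"grip":1},{"dx":0,"dy":0,"dz":0,"wx":0,"wy":0,"wz":0,"grip":1}]'
```

```text
time_s: 2.25
ee_pos: [420.9, 256.5, 53.4]
ee_rot: [179.9, 0.1, 159.4]
force: [-1.0, 0.5, 0.6]
gripper_width: 62.2
time_s: 2.45
ee_pos: [420.6, 256.2, 52.8]
ee_rot: [180.0, 0.0, 159.4]
force: [0.3, 0.7, 0.2]
gripper_width: 46.1
```

```bash
python3 - <<'E'
from h import *
w=env.grab_frame('wrist');t=env.grab_frame('top')
print(env.state()['gripper_width'])
cv2.imwrite('pics/c2.png',cv2.resize(np.hstack([w[:,:,::-1],cv2.resize(t[150:290,130:354],(640,400))[:,:,::-1]]),(800,250)))
E
```

```text
38.11689490848122
```

View pics/c2.png

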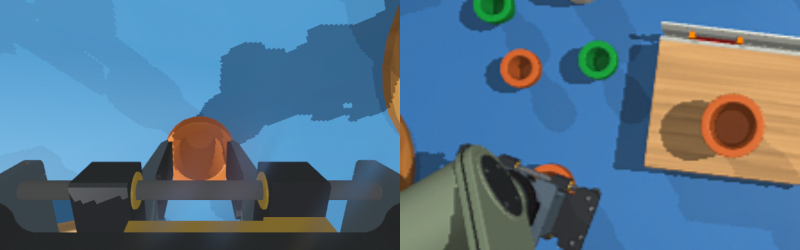

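The wrist crop shows the rim at about (200,150), still centred, but the fingers are closing without stopping, so something is off. I'll open the gripper and look enlarged.

```bash
python3 -m jog '[{"dx":0,"dy":0,"dz":0,"wx":0,"wy":0,"wz":0,"grip":-1},{"dx":0,"dy":0,"dz":0,"wx":0,"wy":0,"wz":0,"grip":-1},{"dx":0,"dy":0,"dz":0,"wx":0,"wy":0,"wz":0,"grip":-1},{"dx":0,"dy":0,"dz":0,"wx":0,"wy":0,"wz":0,"grip":-1},{"dx":0,"dy":0,"dz":0,"wx":0,"wy":0,"wz":0,"grip":-1},{"dx":0,"dy":0,"dz":0,"wx":0,"wy":0,"wz":0,"grip":-1}]'
python3 - <<'E'
from h import *
w=env.grab_frame('wrist');s=env.grab_frame('scene')
print(env.state()['gripper_width'])
cv2.imwrite('pics/c3.png',np.hstack([w[100:400,130:510,::-1],cv2.resize(s[140:290,400:600],(400,300))[:,:,::-1]]))
E
```

```text
time_s: 3.15
ee_pos: [420.5, 256.2, 52.6]
ee_rot: [180.0, 0.0, 159.4]
force: [0.3, -0.4, -1.1]
gripper_width: 82.9
90.2084946724789
```

View pics/c3.png

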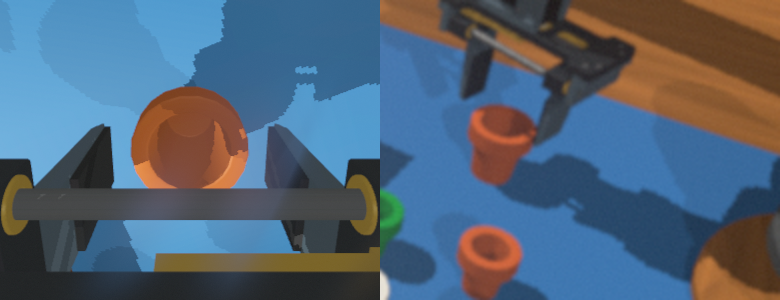

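```bash
python3 - <<'E'
from h import *
for n in('scene','top','wrist'):
    c=env.get_calibration(n)
    print(n,[proj(c,p).round(1).tolist() for p in((420.6,256.2,52.6),(420.6,256.2,70),(420.6,256.2,0))])
cs,ct,cw=[env.get_calibration(n) for n in('scene','top','wrist')]
print(ray(cs,(461,201),70),ray(ct,(213.3,254.9),70),ray(cw,(321,240),70))
st=env.state();print(st['qpos'].round(2),st['ee_pos'])
E
```

```text
scene [[460.8, 206.0], [462.6, 199.6], [455.5, 224.5]]
top [[213.4, 256.2], [211.5, 256.7], [218.5, 254.7]]
wrist [[320.1, 236.3], [320.2, 248.1], [319.9, 209.8]]
[426.98740382 254.93454908  70.        ] [424.89305422 251.92080236  70.        ] [416.13360036 258.32432592  70.        ]
[ 30.02  18.63 111.39   0.    49.98 -39.37] [420.44327658 256.20625315  52.58365931]
```

```bash
python3 - <<'E'
from h import *
P=lambda c:np.array([[c['fx'],0,c['cx']],[0,c['fy'],c['cy']],[0,0,1]])@np.hstack([np.array(c['R']),np.array(c['t'])[:,None]])
cs,cw=env.get_calibration('scene'),env.get_calibration('wrist')
for a in((238,225),(402,225)):
  for b in((447,188),(482,210)):
    X=cv2.triangulatePoints(P(cw),P(cs),np.array(a,float)[:,None],np.array(b,float)[:,None]);X=(X[:3]/X[3]).ravel()
    print(a,b,X.round(1),proj(cw,X).round(),proj(cs,X).round())
jy=np.array([.352,.936,0])
for w in(-45,45):
  for z in(52.6,65,75): print(w,z,proj(cw,np.array([420.5,256.2,z])+w*jy).round(),proj(cs,np.array([420.5,256.2,z])+w*jy).round())
E
```

```text
(238, 225) (447, 188) [393.  214.4  64.9] [235. 226.] [447. 188.]
(238, 225) (482, 210) [404.5 273.6  63.3] [339. 209.] [472. 201.]
(402, 225) (447, 188) [432.7 251.1  96.3] [319. 294.] [461. 192.]
(402, 225) (482, 210) [425.8 301.4  65.7] [398. 227.] [483. 210.]
-45 52.6 [247. 236.] [444. 195.]
-45 65 [243. 244.] [445. 191.]
-45 75 [239. 252.] [446. 187.]
45 52.6 [393. 236.] [478. 217.]
45 65 [398. 244.] [480. 213.]
45 75 [402. 252.] [481. 209.]
```

The three cameras agree on the pot position, and it has not moved. Triangulated, the open fingertips are about 12–15 mm above the stated TCP, so they passed over the rim. I'll go 14 mm lower and close again.

```bash
python3 -m jog '[{"dx":0.001,"dy":-0.001,"dz":-0.014,"wx":0,"wy":0,"wz":0,"grip":-1},{"dx":0,"dy":0,"dz":0,"wx":0,"wy":0,"wz":0,"grip":-0.3},{"dx":0,"dy":0,"dz":0,"wx":0,"wy":0,"wz":0,"grip":-0.3},{"dx":0,"dy":0,"dz":0,"wx":0,"wy":0,"wz":0,"grip":-0.3},{"dx":0,"dy":0,"dz":0,"wx":0,"wy":0,"wz":0,"grip":-0.3}]' 20
python3 - <<'E'
from h import *
print(env.state()['gripper_width'])
w=env.grab_frame('wrist');s=env.grab_frame('scene')
print(env.state()['gripper_width'])
cv2.imwrite('pics/c4.png',np.hstack([w[100:400,130:510,::-1],cv2.resize(s[160:260,420:520],(400,300),interpolation=2)[:,:,::-1]]))
E
```

```text
time_s: 3.75
ee_pos: [421.9, 255.6, 39.1]
ee_rot: [179.9, 0.0, 159.4]
force: [0.3, 1.5, -0.4]
gripper_width: 67.6
67.63169499218958
67.71690866256996
```

View pics/c4.png

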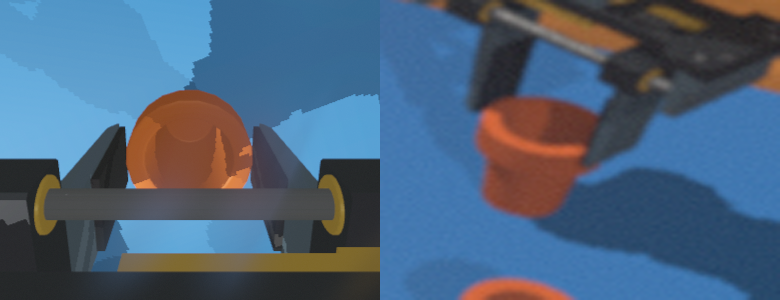

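The fingers stopped at 67.6 mm on the 68 mm rim, with the pads on it in both views. I'll grip firmly and lift.

```bash
python3 -m jog '[{"dx":0,"dy":0,"dz":0,"wx":0,"wy":0,"wz":0,"grip":1},{"dx":0,"dy":0,"dz":0,"wx":0,"wy":0,"wz":0,"grip":1},{"dx":0,"dy":0,"dz":0.01,"wx":0,"wy":0,"wz":0,"grip":1},{"dx":0,"dy":0,"dz":0.02,"wx":0,"wy":0,"wz":0,"grip":1},{"dx":0,"dy":0,"dz":0.03,"wx":0,"wy":0,"wz":0,"grip":1},{"dx":0,"dy":0,"dz":0.035,"wx":0,"wy":0,"wz":0,"grip":1},{"dx":0,"dy":0,"dz":0.035,"wx":0,"wy":0,"wz":0,"grip":1},{"dx":0,"dy":0,"dz":0.03,"wx":0,"wy":0,"wz":0,"grip":1},{"dx":0,"dy":0,"dz":0.02,"wx":0,"wy":0,"wz":0,"grip":1},{"dx":0,"dy":0,"dz":0,"wx":0,"wy":0,"wz":0,"grip":1}]' 25
python3 -m jog '[{"dx":0.015,"dy":-0.026,"dz":0,"wx":0,"wy":0,"wz":0,"grip":1},{"dx":0.021,"dy":-0.036,"dz":0,"wx":0,"wy":0,"wz":0,"grip":1},{"dx":0.021,"dy":-0.036,"dz":0,"wx":0,"wy":0,"wz":0,"grip":1},{"dx":0.021,"dy":-0.036,"dz":0,"wx":0,"wy":0,"wz":0,"grip":1},{"dx":0.021,"dy":-0.036,"dz":0,"wx":0,"wy":0,"wz":0,"grip":1},{"dx":0.021,"dy":-0.036,"dz":0,"wx":0,"wy":0,"wz":0,"grip":1},{"dx":0.021,"dy":-0.036,"dz":0,"wx":0,"wy":0,"wz":0,"grip":1},{"dx":0.021,"dy":-0.036,"dz":0,"wx":0,"wy":0,"wz":0,"grip":1},{"dx":0.008,"dy":-0.013,"dz":0,"wx":0,"wy":0,"wz":0,"grip":1},{"dx":0,"dy":0,"dz":0,"wx":0,"wy":0,"wz":0,"grip":1}]'
python3 -m jog '[{"dx":0,"dy":0,"dz":0,"wx":0,"wy":0,"wz":0,"grip":1},{"dx":0,"dy":0,"dz":0,"wx":0,"wy":0,"wz":0,"grip":1}]'
python3 - <<'E'
from h import *
im,m,cw=rims(155,'w5')
try:
  for b in blobs(m,300): print(cv2.boundingRect(b),cv2.fitEllipse(b))
except Exception as e: print(e)
print(edgecircle(m,cw,155,82,np.array([506.,-1])))
E
```

```text
time_s: 4.85
ee_pos: [422.6, 255.6, 221.5]
ee_rot: [179.8, 0.2, 159.4]
force: [0.9, 0.1, -1.8]
gripper_width: 67.1
time_s: 5.85
ee_pos: [591.2, -37.7, 216.3]
ee_rot: [-179.9, -0.2, 159.2]
force: [0.4, -0.9, -2.7]
gripper_width: 67.4
time_s: 6.05
ee_pos: [590.4, -34.5, 218.1]
ee_rot: [180.0, -0.1, 159.5]
force: [-0.5, 0.4, -3.2]
gripper_width: 67.4
tcp [590.4 -34.5 218.1] [ 1.7999e+02 -1.1000e-01  1.5946e+02]
blob px [319. 247.] xy 628.9 -49.6 d 109.5 rel [ 38.4 -15.1]
blob px [ 49. 159.] xy 490.8 -212.0 d 83.6 rel [ -99.6 -177.5]
blob px [620.  65.] xy 569.1 199.7 d 47.3 rel [-21.3 234.2]
blob px [323.  79.] xy 504.8 -0.5 d 82.2 rel [-85.6  34.1]
(256, 190, 126, 99) ((318.7114562988281, 243.98971557617188), (104.07591247558594, 129.9025115966797), 90.55300903320312)
(2, 113, 108, 100) ((54.50595474243164, 160.7333221435547), (86.84684753417969, 93.56398010253906), 40.55355453491211)
(586, 33, 54, 59) ((618.4675903320312, 65.03638458251953), (53.01108169555664, 61.40087890625), 39.9904899597168)
(266, 20, 115, 120) ((322.5083923339844, 79.46685028076172), (113.66909790039062, 119.52133178710938), 4.3325934410095215)
(array([504.62281511,  -0.50464516]), np.float64(0.18505020747284107))
```

View pics/w5.png

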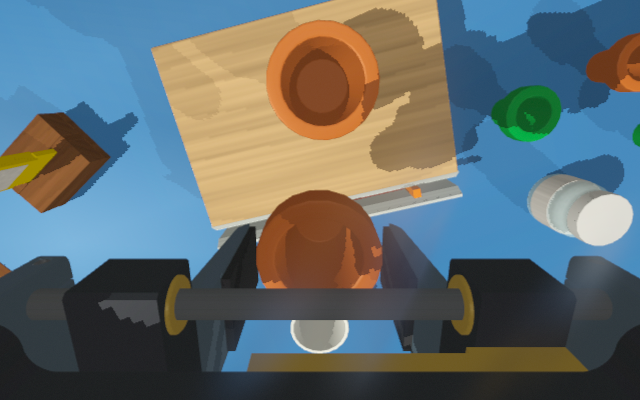

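The large pot rim is at (322,79) and fits an 82.2 mm circle, so its centre is (504.7, -0.5). The medium pot hangs level between the fingers. The step's +x edge runs from (213,229) to (458,175), with an orange tab near (415,191). Next is the held pot's offset, plus the step yaw from this same picture.

```bash
python3 - <<'E'
from h import *
from scipy.optimize import least_squares
im=cv2.imread('pics/w5.png')[:,:,::-1].copy();cw=env.get_calibration('wrist')
m=mask(im,(0,110,30),(16,255,255))
b=[b for b in blobs(m,300) if cv2.boundingRect(b)[1]==190][0]
tcp=env.state()['ee_pos']
for z in(245,249,253):
    P=np.array([ray(cw,p[0],z)[:2] for p in b if p[0][1]<225])
    s=least_squares(lambda c:np.linalg.norm(P-c,axis=1)-34,tcp[:2]);print(z,s.x.round(1),(s.x-tcp[:2]).round(1),np.median(abs(s.fun)).round(2))
    s=least_squares(lambda c:np.linalg.norm(P-c[:2],axis=1)-c[2],[*tcp[:2],34]);print(s.x.round(1))
for p in[(213,229),(458,175),(152,48),(437,0)]:print('shelf',ray(cw,p,75).round(1))
o=mask(im,(8,180,180),(22,255,255));o=o*0+o;o[:180]=0;o[205:]=0;o[:,:400]=0;o[:,430:]=0
for q in blobs(o,4):print('tab',cv2.boundingRect(q),ray(cw,cv2.minAreaRect(q)[0],78))
E
```

```text
245 [588.7 -34.7] [-1.9 -0.2] 0.53
[584.5 -33.1  30.2]
249 [587.8 -34.3] [-2.8  0.1] 0.63
[582.8 -32.5  29.5]
253 [586.9 -34. ] [-3.7  0.5] 0.73
[581.2 -31.9  28.8]
shelf [ 598.8 -157.8   75. ]
shelf [632.6  98.7  75. ]
shelf [ 419.6 -133.8   75. ]
shelf [472.8 119.6  75. ]
tab (413, 189, 8, 9) [634.75195414  53.66199997  78.        ]
```

```bash
python3 -m jog '[{"dx":-0.021,"dy":0.0085,"dz":0,"wx":0,"wy":0,"wz":0,"grip":1},{"dx":-0.021,"dy":0.0085,"dz":0,"wx":0,"wy":0,"wz":0,"grip":1},{"dx":-0.021,"dy":0.0085,"dz":0,"wx":0,"wy":0,"wz":0,"grip":1},{"dx":-0.021,"dy":0.0085,"dz":0,"wx":0,"wy":0,"wz":0,"grip":1},{"dx":0,"dy":0,"dz":0,"wx":0,"wy":0,"wz":0,"grip":1},{"dx":0,"dy":0,"dz":0,"wx":0,"wy":0,"wz":0,"grip":1},{"dx":0,"dy":0,"dz":0,"wx":0,"wy":0,"wz":0,"grip":1}]'
```

```text
time_s: 6.8
ee_pos: [508.0, -1.5, 218.9]
ee_rot: [180.0, 0.1, 159.4]
force: [0.4, 0.1, -2.2]
gripper_width: 67.0
```

```bash
python3 -m jog '[{"dx":-0.0015,"dy":0.0005,"dz":-0.015,"wx":0,"wy":0,"wz":0,"grip":1},{"dx":0,"dy":0,"dz":-0.015,"wx":0,"wy":0,"wz":0,"grip":1},{"dx":0,"dy":0,"dz":-0.012,"wx":0,"wy":0,"wz":0,"grip":1},{"dx":0,"dy":0,"dz":-0.01,"wx":0,"wy":0,"wz":0,"grip":1},{"dx":0,"dy":0,"dz":-0.006,"wx":0,"wy":0,"wz":0,"grip":1},{"dx":0,"dy":0,"dz":0,"wx":0,"wy":0,"wz":0,"grip":1},{"dx":0,"dy":0,"dz":0,"wx":0,"wy":0,"wz":0,"grip":1}]'; python3 -m jog '[{"dx":0,"dy":0,"dz":-0.004,"wx":0,"wy":0,"wz":0,"grip":1},{"dx":0,"dy":0,"dz":-0.004,"wx":0,"wy":0,"wz":0,"grip":1},{"dx":0,"dy":0,"dz":0,"wx":0,"wy":0,"wz":0,"grip":1}]'
```

```text
time_s: 7.5
ee_pos: [506.4, -1.3, 160.9]
ee_rot: [180.0, 0.0, 159.4]
force: [0.1, 0.5, -2.3]
gripper_width: 67.1
time_s: 7.8
ee_pos: [505.5, -1.3, 152.1]
ee_rot: [-180.0, -0.0, 159.4]
force: [0.0, 0.3, -1.8]
gripper_width: 67.3
```

Good, there is no contact yet. Seating is expected at about 146, so I'll go down slowly.

```bash
python3 -m jog '[{"dx":0,"dy":0,"dz":-0.002,"wx":0,"wy":0,"wz":0,"grip":1},{"dx":0,"dy":0,"dz":-0.002,"wx":0,"wy":0,"wz":0,"grip":1},{"dx":0,"dy":0,"dz":-0.001,"wx":0,"wy":0,"wz":0,"grip":1},{"dx":0,"dy":0,"dz":0,"wx":0,"wy":0,"wz":0,"grip":1}]';python3 -m jog '[{"dx":0,"dy":0,"dz":-0.001,"wx":0,"wy":0,"wz":0,"grip":1},{"dx":0,"dy":0,"dz":0,"wx":0,"wy":0,"wz":0,"grip":1}]'
```

```text
time_s: 8.2
ee_pos: [505.9, -1.3, 147.4]
ee_rot: [-180.0, -0.0, 159.4]
force: [-0.9, -0.1, -1.9]
gripper_width: 67.4
time_s: 8.4
ee_pos: [505.9, -1.3, 146.5]
ee_rot: [180.0, -0.0, 159.4]
force: [0.5, -1.0, -2.5]
gripper_width: 67.6
```

```bash
python3 -m jog '[{"dx":0,"dy":0,"dz":-0.001,"wx":0,"wy":0,"wz":0,"grip":1},{"dx":0,"dy":0,"dz":0,"wx":0,"wy":0,"wz":0,"grip":1}]'; python3 -m jog '[{"dx":0,"dy":0,"dz":0,"wx":0,"wy":0,"wz":0,"grip":0},{"dx":0,"dy":0,"dz":0,"wx":0,"wy":0,"wz":0,"grip":-1},{"dx":0,"dy":0,"dz":0,"wx":0,"wy":0,"wz":0,"grip":-1},{"dx":0,"dy":0,"dz":0,"wx":0,"wy":0,"wz":0,"grip":-1},{"dx":0,"dy":0,"dz":0.02,"wx":0,"wy":0,"wz":0,"grip":-1},{"dx":0,"dy":0,"dz":0.03,"wx":0,"wy":0,"wz":0,"grip":-1},{"dx":0,"dy":0,"dz":0.03,"wx":0,"wy":0,"wz":0,"grip":-1},{"dx":0,"dy":0,"dz":0.02,"wx":0,"wy":0,"wz":0,"grip":-1},{"dx":0,"dy":0,"dz":0,"wx":0,"wy":0,"wz":0,"grip":-1},{"dx":0,"dy":0,"dz":0,"wx":0,"wy":0,"wz":0,"grip":-1}]'
python3 - <<'E'
from h import *
im,m,cw=rims(177,'w6')
m[:, :200]=0;m[:,440:]=0
for b in blobs(m,300): print(cv2.boundingRect(b),cv2.contourArea(b))
print(edgecircle(m,cw,177,68,np.array([505.,-1])))
h=cv2.cvtColor(im,cv2.COLOR_RGB2HSV)
g=mask(im,(0,110,30),(13,255,255))
s=env.grab_frame('scene');cs=env.get_calibration('scene')
cv2.imwrite('pics/c6.png',np.hstack([im[60:300,160:480,::-1],cv2.resize(s[90:210,290:410],(240,240),interpolation=2)[:,:,::-1]]))
E
```

```text
time_s: 8.6
ee_pos: [506.1, -1.3, 146.0]
ee_rot: [180.0, 0.0, 159.4]
force: [-0.9, 0.2, 1.7]
gripper_width: 67.2
time_s: 9.6
ee_pos: [505.7, -1.3, 245.1]
ee_rot: [180.0, -0.0, 159.4]
force: [-0.2, 0.5, -0.1]
gripper_width: 91.3
tcp [505.7  -1.3 245.1] [ 1.8000e+02 -1.0000e-02  1.5939e+02]
blob px [ 78. 226.] xy 456.0 -193.5 d 87.8 rel [ -49.8 -192.2]
blob px [320. 193.] xy 499.3 0.4 d 82.4 rel [-6.5  1.6]
blob px [591. 148.] xy 537.0 207.8 d 55.3 rel [ 31.2 209.1]
(273, 145, 96, 99) 7176.5
(array([501.83455369,   1.41481741]), np.float64(4.984258707180167))
```

View pics/c6.png

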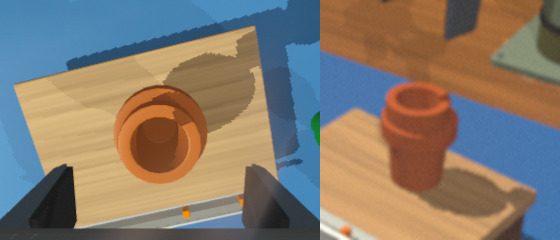

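The picture shows the medium pot hanging level in the large one, with its rim at about (320,202) in full-frame pixels. Next I fit its centre and find the small pot more exactly.

```bash
python3 - <<'E'
from h import *
from scipy.optimize import least_squares
im=cv2.imread('pics/w6.png')[:,:,::-1].copy();cw=env.get_calibration('wrist')
m=mask(im,(0,110,30),(16,255,255));m[:,:200]=0;m[:,440:]=0
b=max(blobs(m,300),key=cv2.contourArea)
for v0 in(195,205,215):
    P=np.array([ray(cw,p[0],177)[:2] for p in b if p[0][1]>v0])
    s=least_squares(lambda c:np.linalg.norm(P-c,axis=1)-34,[505,-1]);f=least_squares(lambda c:np.linalg.norm(P-c[:2],axis=1)-c[2],[505,-1,34])
    print('med low arc',v0,s.x.round(1),np.abs(s.fun).max().round(2),f.x.round(1))
P=np.array([ray(cw,p[0],155)[:2] for p in b if p[0][1]<170])
s=least_squares(lambda c:np.linalg.norm(P-c,axis=1)-41,[505,-1]);print('large up arc',s.x.round(1),np.abs(s.fun).max().round(2))
E
```

```text
med low arc 195 [504.6  -1.4] 3.55 [502.5  -0.6  35.8]
med low arc 205 [504.6  -1.5] 2.05 [503.7  -1.2  34.7]
med low arc 215 [504.5  -1.7] 0.73 [504.9  -1.9  33.6]
large up arc [5.021e+02 3.000e-01] 1.26
```

```bash
python3 -m jog '[{"dx":0.0097,"dy":0.0335,"dz":0,"wx":0,"wy":0,"wz":0,"grip":-1},{"dx":0.0097,"dy":0.0335,"dz":0,"wx":0,"wy":0,"wz":0,"grip":-1},{"dx":0.0097,"dy":0.0335,"dz":0,"wx":0,"wy":0,"wz":0,"grip":-1},{"dx":0.0097,"dy":0.0335,"dz":-0.008,"wx":0,"wy":0,"wz":0,"grip":-1},{"dx":0.0097,"dy":0.0335,"dz":-0.012,"wx":0,"wy":0,"wz":0,"grip":-1},{"dx":0.0097,"dy":0.0335,"dz":-0.012,"wx":0,"wy":0,"wz":0,"grip":-1},{"dx":0.0097,"dy":0.0335,"dz":-0.012,"wx":0,"wy":0,"wz":0,"grip":-1},{"dx":0.0097,"dy":0.0335,"dz":-0.012,"wx":0,"wy":0,"wz":0,"grip":-1},{"dx":0.0097,"dy":0.0315,"dz":-0.008,"wx":0,"wy":0,"wz":0,"grip":-1},{"dx":0,"dy":0,"dz":0,"wx":0,"wy":0,"wz":0,"grip":-1}]'
python3 -m jog '[{"dx":0,"dy":0,"dz":0,"wx":0,"wy":0,"wz":0,"grip":-1},{"dx":0,"dy":0,"dz":0,"wx":0,"wy":0,"wz":0,"grip":-1}]'
python3 - <<'E'
from h import *
im,m,cw=rims(58,'w7')
print(edgecircle(m,cw,58,56,np.array([593.,298])))
rims(58,'w7b',(45,100,30),(75,255,255))
E
```

```text
time_s: 10.7
ee_pos: [592.4, 301.3, 177.3]
ee_rot: [-179.8, -0.3, 159.6]
force: [-0.2, 0.0, -0.5]
gripper_width: 91.2
time_s: 10.9
ee_pos: [592.9, 297.1, 181.2]
ee_rot: [-179.9, -0.0, 159.4]
force: [-0.5, 0.3, -0.6]
gripper_width: 91.3
tcp [592.9 297.1 181.2] [-1.7993e+02 -4.0000e-02  1.5935e+02]
blob px [  6. 219.] xy 512.7 -9.3 d 53.2 rel [ -80.2 -306.4]
blob px [323. 183.] xy 590.8 301.2 d 56.6 rel [-2.1  4.1]
blob px [129. 190.] xy 538.8 111.4 d 153.6 rel [ -54.  -185.7]
blob px [532.  31.] xy 533.5 522.6 d 178.7 rel [-59.3 225.4]
(array([591.05485552, 301.4166583 ]), np.float64(0.3303940732019779))
tcp [593.1 297.  181.7] [-179.97   -0.    159.33]
blob px [382. 255.] xy 685.8 335.4 d 55.5 rel [92.7 38.4]
blob px [227. 226.] xy 599.2 194.3 d 62.0 rel [   6.1 -102.8]
```

```bash
python3 -m jog '[{"dx":-0.002,"dy":0.0044,"dz":-0.025,"wx":0,"wy":0,"wz":0,"grip":-1},{"dx":0,"dy":0,"dz":-0.035,"wx":0,"wy":0,"wz":0,"grip":-1},{"dx":0,"dy":0,"dz":-0.035,"wx":0,"wy":0,"wz":0,"grip":-1},{"dx":0,"dy":0,"dz":-0.03,"wx":0,"wy":0,"wz":0,"grip":-1},{"dx":0,"dy":0,"dz":-0.02,"wx":0,"wy":0,"wz":0,"grip":-1},{"dx":0,"dy":0,"dz":-0.006,"wx":0,"wy":0,"wz":0,"grip":-1},{"dx":0,"dy":0,"dz":0,"wx":0,"wy":0,"wz":0,"grip":-1},{"dx":0,"dy":0,"dz":0,"wx":0,"wy":0,"wz":0,"grip":-1}]' 20
python3 -m jog '[{"dx":0,"dy":0,"dz":0,"wx":0,"wy":0,"wz":0,"grip":-0.05},{"dx":0,"dy":0,"dz":0,"wx":0,"wy":0,"wz":0,"grip":-0.05},{"dx":0,"dy":0,"dz":0,"wx":0,"wy":0,"wz":0,"grip":-0.05},{"dx":0,"dy":0,"dz":0,"wx":0,"wy":0,"wz":0,"grip":-0.05},{"dx":0,"dy":0,"dz":0,"wx":0,"wy":0,"wz":0,"grip":-0.05},{"dx":0,"dy":0,"dz":0,"wx":0,"wy":0,"wz":0,"grip":-0.05},{"dx":0,"dy":0,"dz":0,"wx":0,"wy":0,"wz":0,"grip":-0.05}]' 20
```

```text
time_s: 11.8
ee_pos: [592.3, 302.7, 32.3]
ee_rot: [179.9, 0.1, 159.4]
force: [0.4, -0.6, -0.3]
gripper_width: 91.0
time_s: 12.5
ee_pos: [591.3, 302.5, 30.7]
ee_rot: [-180.0, 0.0, 159.4]
force: [0.3, -1.1, 2.3]
gripper_width: 54.3
```

Width 54.3 with a small upward force suggests the fingertips sit near the rim's top edge. I'll reopen, go 3 mm lower, and close again.

```bash
python3 -m jog '[{"dx":0,"dy":0,"dz":0,"wx":0,"wy":0,"wz":0,"grip":-0.6},{"dx":0,"dy":0,"dz":0,"wx":0,"wy":0,"wz":0,"grip":-0.6},{"dx":0,"dy":0,"dz":-0.003,"wx":0,"wy":0,"wz":0,"grip":-0.6},{"dx":0,"dy":0,"dz":0,"wx":0,"wy":0,"wz":0,"grip":-0.05},{"dx":0,"dy":0,"dz":0,"wx":0,"wy":0,"wz":0,"grip":-0.05},{"dx":0,"dy":0,"dz":0,"wx":0,"wy":0,"wz":0,"grip":-0.05},{"dx":0,"dy":0,"dz":0,"wx":0,"wy":0,"wz":0,"grip":-0.05},{"dx":0,"dy":0,"dz":0,"wx":0,"wy":0,"wz":0,"grip":-0.05}]' 20
python3 -m jog '[{"dx":0,"dy":0,"dz":0,"wx":0,"wy":0,"wz":0,"grip":1},{"dx":0,"dy":0,"dz":0,"wx":0,"wy":0,"wz":0,"grip":1}]'
python3 - <<'E'
from h import *
from scipy.optimize import least_squares
im,m,cw=rims(58,'w8');m[:,:250]=0;m[:,390:]=0
b=max(blobs(m,300),key=cv2.contourArea);print(cv2.boundingRect(b))
P=np.array([ray(cw,p[0],58)[:2] for p in b if p[0][1]<235]);t=env.state()['ee_pos']
s=least_squares(lambda c:np.linalg.norm(P-c,axis=1)-28,t[:2]);print(s.x.round(1),(s.x-t[:2]).round(1),np.abs(s.fun).max().round(2))
E
```

```text
time_s: 13.3
ee_pos: [591.1, 302.5, 27.4]
ee_rot: [-180.0, -0.0, 159.4]
force: [0.0, -0.0, -0.7]
gripper_width: 55.3
time_s: 13.5
ee_pos: [591.2, 302.6, 27.5]
ee_rot: [180.0, -0.0, 159.4]
force: [-0.3, 0.1, -1.6]
gripper_width: 55.2
tcp [591.2 302.6  27.5] [ 1.8000e+02 -1.0000e-02  1.5938e+02]
blob px [319. 251.] xy 589.4 302.3 d 58.0 rel [-1.8 -0.3]
blob px [  9. 236.] xy 520.5 151.5 d 49.0 rel [ -70.7 -151.1]
blob px [613.  20.] xy 531.7 458.9 d 40.5 rel [-59.5 156.3]
(267, 203, 104, 86)
[589.3 302.5] [-1.9 -0.1] 2.04
```

```bash
python3 -m jog '[{"dx":0,"dy":0,"dz":0.015,"wx":0,"wy":0,"wz":0,"grip":1},{"dx":0,"dy":0,"dz":0.03,"wx":0,"wy":0,"wz":0,"grip":1},{"dx":0,"dy":0,"dz":0.035,"wx":0,"wy":0,"wz":0,"grip":1},{"dx":0,"dy":0,"dz":0.035,"wx":0,"wy":0,"wz":0,"grip":1},{"dx":0,"dy":0,"dz":0.035,"wx":0,"wy":0,"wz":0,"grip":1},{"dx":0,"dy":0,"dz":0.03,"wx":0,"wy":0,"wz":0,"grip":1},{"dx":0,"dy":0,"dz":0.02,"wx":0,"wy":0,"wz":0,"grip":1},{"dx":0,"dy":0,"dz":0,"wx":0,"wy":0,"wz":0,"grip":1}]' 25
python3 -m jog '[{"dx":-0.0057,"dy":-0.0203,"dz":0,"wx":0,"wy":0,"wz":0,"grip":1},{"dx":-0.01,"dy":-0.0355,"dz":0,"wx":0,"wy":0,"wz":0,"grip":1},{"dx":-0.01,"dy":-0.0355,"dz":0,"wx":0,"wy":0,"wz":0,"grip":1},{"dx":-0.01,"dy":-0.0355,"dz":0,"wx":0,"wy":0,"wz":0,"grip":1},{"dx":-0.01,"dy":-0.0355,"dz":0,"wx":0,"wy":0,"wz":0,"grip":1},{"dx":-0.01,"dy":-0.0355,"dz":0,"wx":0,"wy":0,"wz":0,"grip":1},{"dx":-0.01,"dy":-0.0355,"dz":0,"wx":0,"wy":0,"wz":0,"grip":1},{"dx":-0.01,"dy":-0.0355,"dz":0,"wx":0,"wy":0,"wz":0,"grip":1},{"dx":-0.01,"dy":-0.0355,"dz":0,"wx":0,"wy":0,"wz":0,"grip":1},{"dx":0,"dy":0,"dz":0,"wx":0,"wy":0,"wz":0,"grip":1}]'
python3 -m jog '[{"dx":0,"dy":0,"dz":0,"wx":0,"wy":0,"wz":0,"grip":1},{"dx":0,"dy":0,"dz":0,"wx":0,"wy":0,"wz":0,"grip":1},{"dx":0,"dy":0,"dz":0,"wx":0,"wy":0,"wz":0,"grip":1}]'
```

```text
time_s: 14.35
ee_pos: [592.8, 303.4, 231.3]
ee_rot: [179.7, 0.3, 159.4]
force: [0.6, -0.6, -1.2]
gripper_width: 55.2
time_s: 15.35
ee_pos: [503.3, -5.1, 226.1]
ee_rot: [-179.8, -0.1, 159.1]
force: [0.4, 0.6, -1.8]
gripper_width: 54.5
time_s: 15.65
ee_pos: [505.7, -0.7, 227.1]
ee_rot: [180.0, -0.0, 159.5]
force: [0.3, -0.4, -1.0]
gripper_width: 54.8
```

```bash
python3 -m jog '[{"dx":0,"dy":-0.0008,"dz":-0.01,"wx":0,"wy":0,"wz":0,"grip":1},{"dx":0,"dy":0,"dz":-0.015,"wx":0,"wy":0,"wz":0,"grip":1},{"dx":0,"dy":0,"dz":-0.012,"wx":0,"wy":0,"wz":0,"grip":1},{"dx":0,"dy":0,"dz":-0.008,"wx":0,"wy":0,"wz":0,"grip":1},{"dx":0,"dy":0,"dz":-0.005,"wx":0,"wy":0,"wz":0,"grip":1},{"dx":0,"dy":0,"dz":0,"wx":0,"wy":0,"wz":0,"grip":1},{"dx":0,"dy":0,"dz":0,"wx":0,"wy":0,"wz":0,"grip":1}]'; python3 -m jog '[{"dx":0,"dy":0,"dz":-0.003,"wx":0,"wy":0,"wz":0,"grip":1},{"dx":0,"dy":0,"dz":-0.003,"wx":0,"wy":0,"wz":0,"grip":1},{"dx":0,"dy":0,"dz":0,"wx":0,"wy":0,"wz":0,"grip":1}]'
```

```text
time_s: 16.35
ee_pos: [505.9, -2.5, 177.9]
ee_rot: [180.0, 0.0, 159.4]
force: [0.8, -0.1, -1.7]
gripper_width: 55.0
time_s: 16.65
ee_pos: [505.3, -2.5, 171.3]
ee_rot: [-180.0, -0.0, 159.4]
force: [0.4, -0.5, -1.1]
gripper_width: 54.8
```

```bash
python3 -m jog '[{"dx":0,"dy":0.0007,"dz":-0.002,"wx":0,"wy":0,"wz":0,"grip":1},{"dx":0,"dy":0,"dz":-0.001,"wx":0,"wy":0,"wz":0,"grip":1},{"dx":0,"dy":0,"dz":0,"wx":0,"wy":0,"wz":0,"grip":1}]'; python3 -m jog '[{"dx":0,"dy":0,"dz":-0.001,"wx":0,"wy":0,"wz":0,"grip":1},{"dx":0,"dy":0,"dz":0,"wx":0,"wy":0,"wz":0,"grip":1}]';python3 -m jog '[{"dx":0,"dy":0,"dz":-0.001,"wx":0,"wy":0,"wz":0,"grip":1},{"dx":0,"dy":0,"dz":0,"wx":0,"wy":0,"wz":0,"grip":1}]'
```

```text
time_s: 16.95
ee_pos: [505.4, -1.8, 168.4]
ee_rot: [-180.0, -0.0, 159.4]
force: [0.3, -0.2, -1.6]
gripper_width: 54.9
time_s: 17.15
ee_pos: [505.5, -1.8, 167.5]
ee_rot: [180.0, -0.0, 159.4]
force: [0.3, -0.6, -1.4]
gripper_width: 54.9
time_s: 17.35
ee_pos: [505.5, -1.8, 166.5]
ee_rot: [180.0, -0.0, 159.4]
force: [-0.2, 0.8, -1.3]
gripper_width: 54.6
```

```bash
python3 -m jog '[{"dx":0,"dy":0,"dz":-0.001,"wx":0,"wy":0,"wz":0,"grip":1},{"dx":0,"dy":0,"dz":0,"wx":0,"wy":0,"wz":0,"grip":1}]';  python3 -m jog '[{"dx":0,"dy":0,"dz":0,"wx":0,"wy":0,"wz":0,"grip":-0.4},{"dx":0,"dy":0,"dz":0,"wx":0,"wy":0,"wz":0,"grip":-1},{"dx":0,"dy":0,"dz":0,"wx":0,"wy":0,"wz":0,"grip":-1},{"dx":0,"dy":0,"dz":0,"wx":0,"wy":0,"wz":0,"grip":-1},{"dx":0,"dy":0,"dz":0.02,"wx":0,"wy":0,"wz":0,"grip":-1},{"dx":0,"dy":0,"dz":0.03,"wx":0,"wy":0,"wz":0,"grip":-1},{"dx":0,"dy":0,"dz":0.03,"wx":0,"wy":0,"wz":0,"grip":-1},{"dx":0,"dy":0,"dz":0.02,"wx":0,"wy":0,"wz":0,"grip":-1},{"dx":0,"dy":0,"dz":0,"wx":0,"wy":0,"wz":0,"grip":-1},{"dx":0,"dy":0,"dz":0,"wx":0,"wy":0,"wz":0,"grip":-1}]'
python3 - <<'E'
from h import *
from scipy.optimize import least_squares
im,m,cw=rims(197,'w9');m[:,:200]=0;m[:,440:]=0
b=max(blobs(m,300),key=cv2.contourArea)
for v0 in(205,215):
    P=np.array([ray(cw,p[0],197)[:2] for p in b if p[0][1]>v0])
    s=least_squares(lambda c:np.linalg.norm(P-c,axis=1)-28,[505,-1]);print('small',s.x.round(1),np.abs(s.fun).max().round(2))
h=mask(im,(8,180,150),(24,255,255))
for q in blobs(h,10): print(cv2.boundingRect(q),cv2.contourArea(q),ray(cw,cv2.minAreaRect(q)[0],78).round(1))
s=env.grab_frame('scene');cv2.imwrite('pics/s9.png',s[:,:,::-1])
a=cv2.resize(s[80:260,230:420],None,fx=2,fy=2,interpolation=2)[:,:,::-1]
cv2.imwrite('pics/c9.png',np.hstack([cv2.copyMakeBorder(im[20:380,60:480,::-1],0,0,0,0,0),a]))
E
```

```text
time_s: 17.55
ee_pos: [505.7, -1.8, 166.2]
ee_rot: [180.0, 0.0, 159.4]
force: [-1.1, -0.5, 4.0]
gripper_width: 54.9
time_s: 18.55
ee_pos: [505.3, -1.8, 265.0]
ee_rot: [-180.0, -0.0, 159.4]
force: [-0.6, 0.5, 0.1]
gripper_width: 91.2
tcp [505.3  -1.8 265. ] [-1.8000e+02 -2.0000e-02  1.5939e+02]
blob px [ 88. 222.] xy 454.3 -183.7 d 82.1 rel [ -51.1 -181.9]
blob px [321. 188.] xy 495.7 1.7 d 79.1 rel [-9.6  3.5]
blob px [17.  6.] xy 302.3 -145.5 d 34.9 rel [-203.  -143.7]
small [506.4  -2.4] 4.59
small [506.2  -2.7] 1.04
(342, 263, 7, 7) 28.5 [625.5 -13.4  78. ]
(396, 252, 7, 6) 24.5 [634.   53.3  78. ]
(282, 145, 72, 92) 3648.0 [524.8 -14.1  78. ]
```

View pics/c9.png

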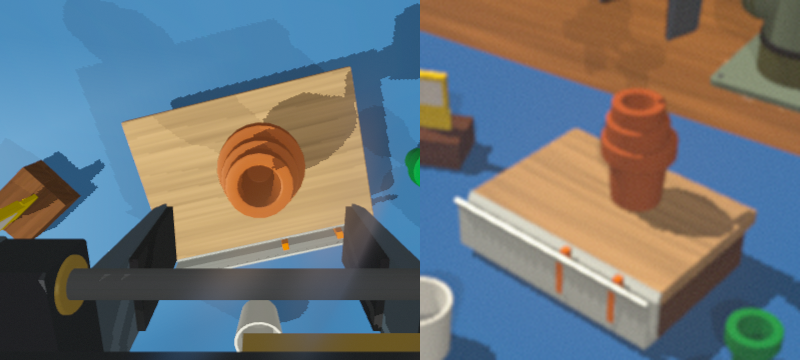

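Both pots are nested level: three stacked rims are visible, with the small rim near (316,203) in full-frame pixels. The orange tabs are at (346,266) and (399,255). Next I move over the holder, and take the rail profile from the saved frame.

```bash
python3 - <<'E'
from h import *
im=cv2.imread('pics/w9.png')[:,:,::-1].copy();cw=env.get_calibration('wrist')
h=cv2.cvtColor(im,cv2.COLOR_RGB2HSV)
import math
a=math.radians(-7.4);ex=np.array([math.cos(a),math.sin(a)]);ey=np.array([-ex[1],ex[0]])
P0=np.array([629.7,20.])  # tab mid
for off in(10,-8,22):   # along groove between/outside tabs
    print('s',off)
    for x in range(-24,16,1):
        X=P0+ex*x+ey*off; u,v=proj(cw,[*X,77]); 
        if 0<=int(round(v))<400: print(x,tuple(im[int(round(v)),int(round(u))].tolist()),end=' ')
    print()
E
python3 -m jog '[{"dx":-0.003,"dy":-0.025,"dz":0,"wx":0,"wy":0,"wz":0,"grip":-1},{"dx":-0.004,"dy":-0.035,"dz":0,"wx":0,"wy":0,"wz":0,"grip":-1},{"dx":-0.004,"dy":-0.035,"dz":0,"wx":0,"wy":0,"wz":0,"grip":-1},{"dx":-0.004,"dy":-0.035,"dz":0,"wx":0,"wy":0,"wz":0,"grip":-1},{"dx":-0.004,"dy":-0.035,"dz":0,"wx":0,"wy":0,"wz":0,"grip":-1},{"dx":-0.004,"dy":-0.035,"dz":0,"wx":0,"wy":0,"wz":0,"grip":-1},{"dx":-0.004,"dy":-0.035,"dz":0,"wx":0,"wy":0,"wz":0,"grip":-1},{"dx":-0.004,"dy":-0.035,"dz":0,"wx":0,"wy":0,"wz":0,"grip":-1},{"dx":-0.004,"dy":-0.035,"dz":0,"wx":0,"wy":0,"wz":0,"grip":-1},{"dx":0,"dy":0,"dz":0,"wx":0,"wy":0,"wz":0,"grip":-1}]'
python3 -m jog '[{"dx":0,"dy":0,"dz":0,"wx":0,"wy":0,"wz":0,"grip":-1},{"dx":0,"dy":0,"dz":0,"wx":0,"wy":0,"wz":0,"grip":-1}]'
python3 - <<'E'
from h import *
cw=env.get_calibration('wrist');print(env.state()['ee_pos']);im=env.grab_frame('wrist');cv2.imwrite('pics/w10.png',im[:,:,::-1])
y=mask(im,(22,120,60),(35,255,255));br=mask(im,(0,40,10),(20,255,150))
for n,m,z in(('yellow',y,116),('brown',br,40)):
    for b in blobs(m,200):
        P=np.array([ray(cw,p[0],z)[:2] for p in b],np.float32)
        r=cv2.minAreaRect(P);print(n,cv2.boundingRect(b),np.round(r[0],1),np.round(r[1],1),round(r[2],1))
        q=cv2.approxPolyDP(cv2.convexHull(b),4,True)[:,0];print('  ',[(p.tolist(),ray(cw,p,z)[:2].round(1).tolist()) for p in q][:8])
E
```

```text
s 10
-24 (207, 174, 122) -23 (207, 174, 122) -22 (209, 177, 125) -21 (208, 175, 125) -20 (204, 171, 122) -19 (204, 171, 122) -18 (203, 170, 122) -17 (203, 170, 121) -16 (203, 170, 122) -15 (203, 170, 122) -14 (193, 177, 152) -13 (192, 189, 177) -12 (174, 172, 160) -11 (168, 165, 154) -10 (139, 133, 121) -9 (133, 125, 114) -8 (133, 125, 115) -7 (133, 125, 115) -6 (132, 125, 114) -5 (131, 125, 113) -4 (132, 125, 114) -3 (132, 124, 114) -2 (141, 136, 125) -1 (157, 153, 142) 0 (157, 153, 142) 1 (158, 154, 145) 2 (157, 153, 145) 3 (158, 156, 145) 4 (158, 156, 145) 5 (157, 154, 144) 6 (154, 151, 141) 7 (154, 151, 141) 8 (154, 152, 142) 9 (153, 151, 141) 10 (197, 198, 188) 11 (197, 198, 188) 12 (194, 199, 194) 13 (134, 153, 179) 14 (134, 153, 179) 15 (105, 136, 175) 
s -8
-24 (208, 174, 122) -23 (212, 179, 125) -22 (212, 179, 125) -21 (212, 179, 126) -20 (206, 172, 122) -19 (206, 173, 122) -18 (206, 173, 122) -17 (206, 173, 122) -16 (205, 172, 122) -15 (194, 175, 144) -14 (193, 178, 153) -13 (193, 192, 180) -12 (175, 174, 164) -11 (175, 174, 164) -10 (139, 135, 125) -9 (128, 123, 114) -8 (1
[... 2965 characters left out ...]
, 320], [688.1, -353.0]), ([344, 347], [732.3, -365.5])]
brown (63, 153, 143, 133) [ 455.3 -556.2] [149.5 109.5] 22.9
   [([114, 153], [365.6, -535.5]), ([205, 234], [501.1, -477.8]), ([154, 285], [544.5, -576.5]), ([63, 211], [408.2, -635.0])]
brown (265, 126, 89, 88) [ 470.6 -319.7] [70.3 90.8] 20.8
   [([318, 126], [423.1, -289.8]), ([353, 169], [487.4, -267.5]), ([301, 213], [518.3, -349.1]), ([265, 174], [454.8, -372.4])]
brown (439, 26, 201, 192) [521.4 -39.8] [227.5 180.4] 82.8
   [([639, 26], [446.4, 82.5]), ([639, 95], [521.8, 74.8]), ([615, 133], [556.7, 43.1]), ([465, 217], [598.0, -152.1]), ([453, 198], [567.6, -160.4]), ([439, 89], [433.0, -142.9]), ([449, 73], [420.0, -127.6])]
```

The stand fits 70.3×90.8 mm (given 70×90) with yaw 20.8°. The holder's top edge measures 45.8 mm (given 46), which puts its centre at about (470.9, -320.9). Joint 6 would end within 2° of its limit the short way, so I turn the half-turn equivalent, -139°.

```bash
python3 -m jog '[{"dx":0,"dy":-0.005,"dz":0,"wx":0,"wy":0,"wz":-0.14,"grip":-1},{"dx":0,"dy":-0.005,"dz":0,"wx":0,"wy":0,"wz":-0.14,"grip":-1},{"dx":0,"dy":-0.005,"dz":0,"wx":0,"wy":0,"wz":-0.14,"grip":-1},{"dx":0,"dy":0,"dz":0,"wx":0,"wy":0,"wz":-0.14,"grip":-1},{"dx":0,"dy":0,"dz":0,"wx":0,"wy":0,"wz":-0.14,"grip":-1},{"dx":0,"dy":0,"dz":0,"wx":0,"wy":0,"wz":-0.14,"grip":-1},{"dx":0,"dy":0,"dz":0,"wx":0,"wy":0,"wz":-0.14,"grip":-1},{"dx":0,"dy":0,"dz":0,"wx":0,"wy":0,"wz":-0.14,"grip":-1},{"dx":0,"dy":0,"dz":0,"wx":0,"wy":0,"wz":-0.14,"grip":-1},{"dx":0,"dy":0,"dz":0,"wx":0,"wy":0,"wz":-0.14,"grip":-1}]'
python3 -m jog '[{"dx":0,"dy":0,"dz":-0.01,"wx":0,"wy":0,"wz":-0.14,"grip":-1},{"dx":0,"dy":0,"dz":-0.01,"wx":0,"wy":0,"wz":-0.14,"grip":-1},{"dx":0,"dy":0,"dz":-0.01,"wx":0,"wy":0,"wz":-0.14,"grip":-1},{"dx":0,"dy":0,"dz":-0.01,"wx":0,"wy":0,"wz":-0.14,"grip":-1},{"dx":0,"dy":0,"dz":-0.01,"wx":0,"wy":0,"wz":-0.14,"grip":-1},{"dx":0,"dy":0,"dz":-0.01,"wx":0,"wy":0,"wz":-0.14,"grip":-1},{"dx":0,"dy":0,"dz":0,"wx":0,"wy":0,"wz":-0.14,"grip":-1},{"dx":0,"dy":0,"dz":0,"wx":0,"wy":0,"wz":-0.048,"grip":-1},{"dx":0,"dy":0,"dz":0,"wx":0,"wy":0,"wz":0,"grip":-1},{"dx":0,"dy":0,"dz":0,"wx":0,"wy":0,"wz":0,"grip":-1}]'
python3 - <<'E'
from h import *
cw=env.get_calibration('wrist');s=env.state();print(s['ee_pos'].round(1),s['ee_rot'].round(1),s['qpos'].round(1));im=env.grab_frame('wrist');cv2.imwrite('pics/w11.png',im[:,:,::-1])
y=mask(im,(22,120,60),(35,255,255));y[260:]=0
br=mask(im,(0,40,10),(20,255,150));br[260:]=0
for n,m,z in(('yellow',y,116),('brown',br,40)):
    for b in blobs(m,200):
        r=cv2.minAreaRect(np.array([ray(cw,p[0],z)[:2] for p in b],np.float32));print(n,cv2.boundingRect(b),np.round(r[0],1),np.round(r[1],1),round(r[2],1))
        q=cv2.approxPolyDP(cv2.convexHull(b),3,True)[:,0];print('  ',[(p.tolist(),ray(cw,p,z)[:2].round(1).tolist()) for p in q][:8])
E
```

```text
time_s: 20.9
ee_pos: [470.8, -320.4, 265.7]
ee_rot: [180.0, -0.0, 78.9]
force: [0.9, -0.1, -0.1]
gripper_width: 91.5
time_s: 21.9
ee_pos: [470.8, -321.0, 205.7]
ee_rot: [180.0, -0.0, 20.4]
force: [-0.8, 0.0, -0.4]
gripper_width: 91.6
[ 470.8 -321.   205.7] [180.   -0.   20.4] [-35.4  17.3  88.7   0.   74.1  34.1]
yellow (291, 171, 55, 30) [ 478.5 -317.9] [25.6 46.6] 20.4
   [([341, 172], [496.5, -331.9]), ([343, 200], [474.1, -342.6]), ([292, 200], [458.6, -301.1]), ([295, 172], [482.9, -295.4])]
brown (276, 139, 85, 67) [ 473.8 -319.4] [72.1 89. ] 20.4
   [([357, 139], [521.7, -344.9]), ([358, 205], [455.4, -373.3]), ([278, 204], [425.6, -290.2]), ([276, 143], [488.3, -267.1]), ([280, 139], [493.7, -269.7])]
brown (461, 117, 117, 143) [ 526.7 -529.5] [160.2 108. ] 22.9
   [([577, 118], [620.3, -548.2]), ([554, 258], [475.1, -610.0]), ([461, 259], [436.4, -509.8]), ([472, 122], [579.1, -449.2])]
brown (394, 0, 72, 24) [ 655.7 -363.1] [19.5 66.6] 20.4
   [([465, 0], [676.4, -390.8]), ([452, 15], [660.8, -385.2]), ([434, 23], [648.7, -372.2]), ([410, 19], [643.8, -349.3]), ([394, 1], [652.4, -328.9])]
brown (0, 0, 205, 167) [503.8 -72.4] [162.7 184.4] 82.8
   [([204, 10], [583.0, -164.1]), ([153, 143], [443.4, -146.5]), ([128, 164], [412.2, -126.4]), ([117, 166], [405.9, -115.8]), ([0, 110], [421.9, 7.0]), ([1, 49], [481.2, 11.8]), ([189, 0], [586.2, -148.8])]
```

The holder is parallel to the jaws within 1°, and its centre agrees within 1 mm between the two views. I'll go down to z = 65 and grip across the 46 mm.

```bash
python3 -m jog '[{"dx":0.0005,"dy":0.0006,"dz":-0.025,"wx":0,"wy":0,"wz":0,"grip":-1},{"dx":0,"dy":0,"dz":-0.035,"wx":0,"wy":0,"wz":0,"grip":-1},{"dx":0,"dy":0,"dz":-0.035,"wx":0,"wy":0,"wz":0,"grip":-1},{"dx":0,"dy":0,"dz":-0.025,"wx":0,"wy":0,"wz":0,"grip":-1},{"dx":0,"dy":0,"dz":-0.015,"wx":0,"wy":0,"wz":0,"grip":-1},{"dx":0,"dy":0,"dz":-0.0055,"wx":0,"wy":0,"wz":0,"grip":-0.3},{"dx":0,"dy":0,"dz":0,"wx":0,"wy":0,"wz":0,"grip":-0.3},{"dx":0,"dy":0,"dz":0,"wx":0,"wy":0,"wz":0,"grip":-0.3},{"dx":0,"dy":0,"dz":0,"wx":0,"wy":0,"wz":0,"grip":-0.3}]' 15
python3 -m jog '[{"dx":0,"dy":0,"dz":0,"wx":0,"wy":0,"wz":0,"grip":0.2},{"dx":0,"dy":0,"dz":0,"wx":0,"wy":0,"wz":0,"grip":0.2},{"dx":0,"dy":0,"dz":0,"wx":0,"wy":0,"wz":0,"grip":0.2},{"dx":0,"dy":0,"dz":0,"wx":0,"wy":0,"wz":0,"grip":0.2},{"dx":0,"dy":0,"dz":0,"wx":0,"wy":0,"wz":0,"grip":0.2}]' 15
python3 -m jog '[{"dx":0,"dy":0,"dz":0,"wx":0,"wy":0,"wz":0,"grip":1},{"dx":0,"dy":0,"dz":0,"wx":0,"wy":0,"wz":0,"grip":1},{"dx":0,"dy":0,"dz":0,"wx":0,"wy":0,"wz":0,"grip":1}]' 40
```

```text
time_s: 22.85
ee_pos: [471.8, -321.7, 66.3]
ee_rot: [179.9, -0.1, 20.3]
force: [0.4, 0.6, 0.9]
gripper_width: 62.4
time_s: 23.35
ee_pos: [471.4, -321.4, 65.6]
ee_rot: [180.0, -0.0, 20.3]
force: [-0.2, 1.1, 4.4]
gripper_width: 46.1
time_s: 23.65
ee_pos: [471.3, -321.4, 65.6]
ee_rot: [180.0, -0.0, 20.3]
force: [-0.7, 0.6, 5.3]
gripper_width: 45.8
```

```bash
python3 -m jog '[{"dx":0,"dy":0,"dz":0.01,"wx":0,"wy":0,"wz":0,"grip":1},{"dx":0,"dy":0,"dz":0.02,"wx":0,"wy":0,"wz":0,"grip":1},{"dx":0,"dy":0,"dz":0.03,"wx":0,"wy":0,"wz":0,"grip":1},{"dx":0,"dy":0,"dz":0.03,"wx":0,"wy":0,"wz":0,"grip":1},{"dx":0,"dy":0,"dz":0.02,"wx":0,"wy":0,"wz":0,"grip":1},{"dx":0,"dy":0,"dz":0,"wx":0,"wy":0,"wz":0,"grip":1}]'
python3 -m jog '[{"dx":0.01,"dy":0.022,"dz":0,"wx":0,"wy":0,"wz":-0.0483,"grip":1},{"dx":0.0155,"dy":0.034,"dz":0,"wx":0,"wy":0,"wz":-0.0483,"grip":1},{"dx":0.0155,"dy":0.034,"dz":0,"wx":0,"wy":0,"wz":-0.0483,"grip":1},{"dx":0.0155,"dy":0.034,"dz":0,"wx":0,"wy":0,"wz":-0.0483,"grip":1},{"dx":0.0155,"dy":0.034,"dz":0,"wx":0,"wy":0,"wz":-0.0483,"grip":1},{"dx":0.0155,"dy":0.034,"dz":0,"wx":0,"wy":0,"wz":-0.0483,"grip":1},{"dx":0.0155,"dy":0.034,"dz":0,"wx":0,"wy":0,"wz":-0.0483,"grip":1},{"dx":0.0155,"dy":0.034,"dz":0,"wx":0,"wy":0,"wz":-0.0483,"grip":1},{"dx":0.0155,"dy":0.034,"dz":0,"wx":0,"wy":0,"wz":-0.0483,"grip":1},{"dx":0.0155,"dy":0.034,"dz":0,"wx":0,"wy":0,"wz":-0.0483,"grip":1}]'
python3 -m jog '[{"dx":0.006,"dy":0.0125,"dz":0,"wx":0,"wy":0,"wz":0,"grip":1},{"dx":0,"dy":0,"dz":0,"wx":0,"wy":0,"wz":0,"grip":1},{"dx":0,"dy":0,"dz":0,"wx":0,"wy":0,"wz":0,"grip":1},{"dx":0,"dy":0,"dz":0,"wx":0,"wy":0,"wz":0,"grip":1}]'
python3 - <<'E'
from h import *
s=env.state();cw=env.get_calibration('wrist');print(s['ee_pos'].round(1),s['ee_rot'].round(2))
im=env.grab_frame('wrist');cv2.imwrite('pics/w12.png',im[:,:,::-1])
h=mask(im,(5,170,120),(20,255,255))
for q in blobs(h,6): print('or',cv2.boundingRect(q),cv2.contourArea(q),ray(cw,cv2.minAreaRect(q)[0],78).round(1))
y=mask(im,(22,120,60),(35,255,255))
for q in blobs(y,50): print('yel',cv2.boundingRect(q),cv2.contourArea(q))
sc=env.grab_frame('scene');cs=env.get_calibration('scene');cv2.imwrite('pics/s12.png',sc[:,:,::-1])
for q in blobs(mask(sc,(5,150,120),(18,255,255)),6): print('sc or',cv2.boundingRect(q))
E
```

```text
time_s: 24.25
ee_pos: [472.5, -322.3, 178.1]
ee_rot: [179.7, -0.2, 20.3]
force: [0.5, -0.0, -1.0]
gripper_width: 45.3
time_s: 25.25
ee_pos: [620.0, 8.2, 173.1]
ee_rot: [180.0, 0.2, -7.5]
force: [-0.1, -0.1, -0.6]
gripper_width: 45.3
time_s: 25.65
ee_pos: [625.8, 17.7, 174.7]
ee_rot: [179.9, 0.1, -7.5]
force: [-0.1, -0.8, -1.2]
gripper_width: 45.7
[625.8  17.7 174.7] [ 1.7995e+02  6.0000e-02 -7.4800e+00]
or (348, 345, 35, 9) 116.5 [455.7  -8.5  78. ]
or (311, 321, 60, 33) 1146.0 [473.4  14.7  78. ]
or (339, 285, 22, 3) 37.0 [ 5.3e+02 -3.0e-01  7.8e+01]
or (346, 181, 12, 13) 102.0 [627.4 -12.3  78. ]
or (272, 181, 13, 13) 115.0 [635.8  51.8  78. ]
or (275, 167, 10, 5) 27.0 [651.5  47.9  78. ]
or (345, 166, 10, 6) 32.0 [644.1 -12.3  78. ]
yel (197, 347, 309, 25) 4946.5
yel (414, 290, 15, 45) 272.0
yel (209, 275, 20, 60) 517.5
yel (270, 203, 99, 83) 6854.0
sc or (569, 263, 71, 103)
sc or (324, 227, 3, 13)
sc or (327, 217, 4, 5)
sc or (299, 212, 2, 14)
sc or (0, 207, 110, 71)
sc or (39, 157, 69, 38)
sc or (327, 140, 31, 46)
sc or (360, 118, 197, 82)
sc or (315, 114, 7, 6)
sc or (462, 97, 178, 108)
sc or (526, 77, 38, 22)
sc or (533, 66, 21, 8)
sc or (352, 66, 49, 51)
sc or (484, 58, 11, 24)
sc or (0, 43, 300, 128)
sc or (355, 24, 38, 29)
```

```bash
python3 - <<'E'
from h import *
im=cv2.imread('pics/w12.png')[:,:,::-1].copy();cw=env.get_calibration('wrist')
import math
a=math.radians(-7.45);ex=np.array([math.cos(a),math.sin(a)]);ey=np.array([-ex[1],ex[0]]);t=np.array([625.8,17.7])
loc=lambda p,z:(lambda d:np.round([d@ex,d@ey],1).tolist())(ray(cw,p,z)[:2]-t)
h=mask(im,(5,170,120),(20,255,255))
for q in blobs(h,20):
    x,y,w,hh=cv2.boundingRect(q)
    if y<200: print((x,y,w,hh),'corner locs z78',loc((x,y),78),loc((x+w,y),78),loc((x,y+hh),78),loc((x+w,y+hh),78))
y=mask(im,(22,120,60),(35,255,255));y[:203]=y[:203];b=max([q for q in blobs(y,50) if cv2.boundingRect(q)[1]<210],key=cv2.contourArea)
q=cv2.approxPolyDP(cv2.convexHull(b),3,True)[:,0];print('hold',[(p.tolist(),loc(p,122),loc(p,174)) for p in q])
for off in(0,12,-20):
    print('s',off,'cols',end=' ')
    prev=None
    for x in np.arange(-22,26,1.):
        X=t+ex*x+ey*off;u,v=proj(cw,[*X,77]);p=im[int(round(v)),int(round(u))].astype(int)
        if prev is None or abs(p-prev).max()>12: print(x,p.tolist(),end=' ')
        prev=p
    print()
E
```

```text
(346, 181, 12, 13) corner locs z78 [11.2, -24.4] [11.2, -34.9] [-0.6, -24.7] [-0.6, -35.3]
(272, 181, 13, 13) corner locs z78 [11.2, 40.4] [11.2, 29.0] [-0.6, 40.9] [-0.6, 29.4]
(275, 167, 10, 5) corner locs z78 [23.6, 37.3] [23.6, 28.7] [19.2, 37.5] [19.2, 28.8]
(345, 166, 10, 6) corner locs z78 [24.5, -23.3] [24.5, -31.9] [19.2, -23.4] [19.2, -32.1]
hold [([350, 204], [3.7, -24.3], [19.8, -19.3]), ([368, 263], [-45.8, -39.9], [-19.4, -31.7]), ([367, 283], [-63.8, -39.9], [-33.6, -31.7]), ([272, 285], [-65.6, 37.7], [-35.1, 29.8]), ([270, 263], [-45.7, 38.5], [-19.4, 30.4]), ([284, 205], [2.9, 25.9], [19.2, 20.4])]
s 0 cols -22.0 [162, 140, 0] -10.0 [168, 145, 24] -9.0 [196, 164, 97] -8.0 [200, 168, 113] -7.0 [193, 168, 130] -6.0 [194, 197, 187] 3.0 [158, 162, 153] 4.0 [126, 128, 120] 9.0 [118, 87, 80] 10.0 [123, 20, 14] 11.0 [127, 61, 54] 12.0 [140, 127, 118] 13.0 [143, 146, 138] 15.0 [203, 206, 196] 19.0 [173, 176, 166] 20.0 [135, 137, 129] 
s 12 cols -22.0 [148, 128, 0] -10.0 [169, 145, 18] -9.0 [195, 164, 96] -7.0 [136, 117, 89] -6.0 [138, 141, 132] -2.0 [190, 192, 182] 3.0 [158, 161, 151] 4.0 [125, 128, 119] 9.0 [162, 101, 91] 10.0 [196, 16, 0] 11.0 [191, 62, 51] 12.0 [157, 129, 119] 13.0 [144, 147, 138] 15.0 [213, 217, 208] 19.0 [172, 176, 166] 20.0 [136, 138, 130] 25.0 [118, 135, 149] 
s -20 cols -22.0 [162, 141, 11] -10.0 [166, 144, 28] -9.0 [187, 159, 83] -8.0 [199, 167, 116] -7.0 [190, 166, 131] -6.0 [195, 198, 188] 1.0 [178, 182, 172] 2.0 [149, 152, 143] 3.0 [135, 138, 129] 4.0 [121, 123, 116] 10.0 [125, 32, 28] 11.0 [126, 52, 47] 12.0 [136, 107, 100] 13.0 [143, 146, 137] 15.0 [203, 206, 196] 19.0 [191, 194, 185] 20.0 [148, 150, 142] 23.0 [134, 137, 129]
```

View pics/w12.png

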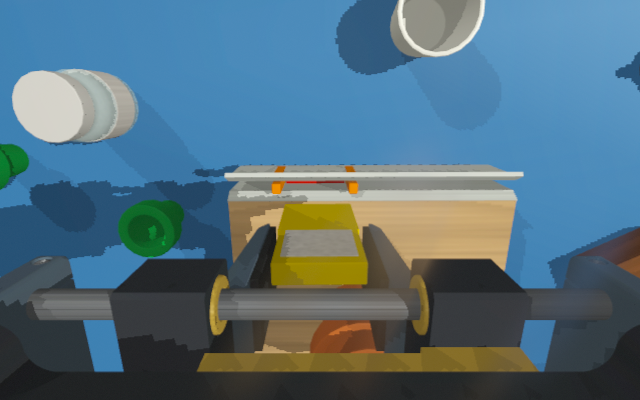

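The cheeks are at (277,187) and (352,187), with the red bar between them and the lip at rows 172–178. The holder hangs square, its blade bottom at (284–350, 204). The blade is about 4.5 mm short of the groove centre across and 2 mm short along. I'll correct and lower until it is just above the mouth, then recheck numerically.

```bash
python3 -m jog '[{"dx":0.0044,"dy":0.0014,"dz":-0.01,"wx":0,"wy":0,"wz":0,"grip":1},{"dx":0,"dy":0,"dz":-0.01,"wx":0,"wy":0,"wz":0,"grip":1},{"dx":0,"dy":0,"dz":-0.01,"wx":0,"wy":0,"wz":0,"grip":1},{"dx":0,"dy":0,"dz":0,"wx":0,"wy":0,"wz":0,"grip":1},{"dx":0,"dy":0,"dz":0,"wx":0,"wy":0,"wz":0,"grip":1}]'
cat > chk.py <<'E'
from h import *
import math,sys
s=env.state();cw=env.get_calibration('wrist');im=env.grab_frame('wrist');cv2.imwrite('pics/%s.png'%sys.argv[1],im[:,:,::-1])
t=s['ee_pos'][:2];zb=s['ee_pos'][2]-53.6
a=math.radians(-7.45);ex=np.array([math.cos(a),math.sin(a)]);ey=np.array([-ex[1],ex[0]])
loc=lambda p,z:(lambda d:np.round([d@ex,d@ey],1).tolist())(ray(cw,p,z)[:2]-t)
print('tcp',s['ee_pos'].round(1),'blade z',zb.round(1),'F',s['force'].round(1))
for q in blobs(mask(im,(5,170,120),(20,255,255)),15):
    x,y,w,h=cv2.boundingRect(q)
    if y<210: print('or',(x,y,w,h),loc((x,y),78),loc((x+w,y+h),78))
y=mask(im,(22,120,60),(35,255,255))
for b in blobs(y,500):
    if cv2.boundingRect(b)[1]<260: print('hold',[(p.tolist(),loc(p,zb)) for p in cv2.approxPolyDP(cv2.convexHull(b),3,True)[:,0] if p[1]<240])
for off in(33,-29,-45,50):
    print('s',off,end=' ');prev=None
    for x in np.arange(-16,20,1.):
        u,v=proj(cw,[*(t+ex*x+ey*off),77]);p=im[int(round(v)),int(round(u))].astype(int)
        if prev is None or abs(p-prev).max()>14: print(x,p.tolist(),end=' ')
        prev=p
    print()
E
python3 chk.py w13
```

```text
time_s: 26.25
ee_pos: [630.7, 20.7, 144.4]
ee_rot: [180.0, 0.1, -7.4]
force: [0.1, -0.1, 0.1]
gripper_width: 45.5
tcp [630.7  20.7 144.4] blade z 90.8 F [ 0.1 -0.1  0.1]
or (353, 195, 13, 14) [6.8, -27.9] [-4.9, -38.7]
or (271, 195, 15, 14) [6.7, 37.2] [-4.9, 25.6]
or (352, 177, 11, 8) [21.4, -26.6] [15.0, -35.5]
or (274, 177, 12, 9) [21.4, 34.3] [14.1, 25.1]
hold [([350, 204], [3.3, -24.5]), ([285, 204], [3.3, 25.0])]
s 33 -16.0 [137, 109, 71] -11.0 [133, 137, 128] -6.0 [127, 127, 117] -5.0 [144, 118, 94] -4.0 [169, 91, 0] 1.0 [225, 131, 0] 5.0 [170, 91, 0] 7.0 [148, 124, 98] 8.0 [145, 148, 139] 10.0 [165, 168, 159] 11.0 [216, 219, 210] 15.0 [160, 86, 0] 18.0 [167, 119, 78] 19.0 [161, 133, 106] 
s -29 -16.0 [161, 140, 14] -12.0 [173, 151, 51] -11.0 [175, 165, 109] -10.0 [186, 182, 161] -2.0 [144, 143, 133] -1.0 [138, 121, 102] 0.0 [130, 107, 87] 1.0 [138, 97, 72] 2.0 [129, 84, 50] 7.0 [137, 109, 86] 8.0 [144, 147, 139] 10.0 [159, 161, 153] 11.0 [203, 205, 195] 15.0 [175, 125, 70] 16.0 [172, 96, 11] 
s -45 -16.0 [199, 167, 118] -11.0 [185, 181, 166] -10.0 [193, 195, 186] -1.0 [142, 144, 136] 0.0 [126, 127, 120] 11.0 [200, 203, 194] 15.0 [155, 158, 151] 
s 50 -16.0 [145, 117, 78] -11.0 [133, 136, 127] 0.0 [112, 114, 107] 10.0 [149, 153, 143] 11.0 [215, 219, 209] 15.0 [133, 137, 127]
```

Blade and groove are now aligned to about 0.3 mm across and 1 mm along. I'll descend gently while watching the force.

```bash
python3 -m jog '[{"dx":0,"dy":-0.001,"dz":-0.004,"wx":0,"wy":0,"wz":0,"grip":1},{"dx":0,"dy":0,"dz":-0.006,"wx":0,"wy":0,"wz":0,"grip":1},{"dx":0,"dy":0,"dz":-0.006,"wx":0,"wy":0,"wz":0,"grip":1},{"dx":0,"dy":0,"dz":-0.004,"wx":0,"wy":0,"wz":0,"grip":1},{"dx":0,"dy":0,"dz":0,"wx":0,"wy":0,"wz":0,"grip":1}]' 55
python3 -m jog '[{"dx":0,"dy":0,"dz":-0.004,"wx":0,"wy":0,"wz":0,"grip":1},{"dx":0,"dy":0,"dz":-0.004,"wx":0,"wy":0,"wz":0,"grip":1},{"dx":0,"dy":0,"dz":-0.004,"wx":0,"wy":0,"wz":0,"grip":1},{"dx":0,"dy":0,"dz":0,"wx":0,"wy":0,"wz":0,"grip":1}]'
python3 -m jog '[{"dx":0,"dy":0,"dz":-0.004,"wx":0,"wy":0,"wz":0,"grip":1},{"dx":0,"dy":0,"dz":-0.004,"wx":0,"wy":0,"wz":0,"grip":1},{"dx":0,"dy":0,"dz":-0.004,"wx":0,"wy":0,"wz":0,"grip":1},{"dx":0,"dy":0,"dz":0,"wx":0,"wy":0,"wz":0,"grip":1}]'
```

```text
time_s: 26.8
ee_pos: [630.4, 19.7, 124.1]
ee_rot: [180.0, 0.1, -7.4]
force: [-0.7, 1.1, -1.3]
gripper_width: 45.5
time_s: 27.2
ee_pos: [630.5, 19.7, 112.3]
ee_rot: [180.0, 0.1, -7.4]
force: [0.9, -0.8, -0.6]
gripper_width: 45.6
time_s: 27.6
ee_pos: [630.6, 19.7, 100.3]
ee_rot: [180.0, 0.1, -7.4]
force: [-0.7, -0.5, -0.7]
gripper_width: 45.5
```

```bash
python3 -m jog '[{"dx":0,"dy":0,"dz":-0.003,"wx":0,"wy":0,"wz":0,"grip":1},{"dx":0,"dy":0,"dz":-0.003,"wx":0,"wy":0,"wz":0,"grip":1},{"dx":0,"dy":0,"dz":-0.003,"wx":0,"wy":0,"wz":0,"grip":1},{"dx":0,"dy":0,"dz":-0.002,"wx":0,"wy":0,"wz":0,"grip":1},{"dx":0,"dy":0,"dz":0,"wx":0,"wy":0,"wz":0,"grip":1}]'
python3 -m jog '[{"dx":0,"dy":0,"dz":-0.002,"wx":0,"wy":0,"wz":0,"grip":1},{"dx":0,"dy":0,"dz":-0.002,"wx":0,"wy":0,"wz":0,"grip":1},{"dx":0,"dy":0,"dz":0,"wx":0,"wy":0,"wz":0,"grip":1}]'
python3 -m jog '[{"dx":0,"dy":0,"dz":-0.002,"wx":0,"wy":0,"wz":0,"grip":1},{"dx":0,"dy":0,"dz":0,"wx":0,"wy":0,"wz":0,"grip":1}]'
```

```text
time_s: 28.1
ee_pos: [631.1, 19.7, 90.4]
ee_rot: [180.0, -0.0, -7.4]
force: [-1.2, -0.4, 3.0]
gripper_width: 45.4
time_s: 28.4
ee_pos: [631.2, 19.7, 86.4]
ee_rot: [180.0, -0.0, -7.4]
force: [-1.8, 0.4, 5.2]
gripper_width: 45.6
time_s: 28.6
ee_pos: [631.2, 19.7, 84.6]
ee_rot: [180.0, -0.1, -7.4]
force: [-0.8, 0.0, 5.7]
gripper_width: 45.4
```

The spring force matches the bar's curve at about 5–6 mm pressed. I'll continue in 1 mm steps to the stop.

```bash
for i in 1 2; do python3 -m jog '[{"dx":0,"dy":0,"dz":-0.001,"wx":0,"wy":0,"wz":0,"grip":1},{"dx":0,"dy":0,"dz":0,"wx":0,"wy":0,"wz":0,"grip":1}]' | sed -n '2p;4p'; done
for i in 1 2; do python3 -m jog '[{"dx":0,"dy":0,"dz":-0.0007,"wx":0,"wy":0,"wz":0,"grip":1},{"dx":0,"dy":0,"dz":0,"wx":0,"wy":0,"wz":0,"grip":1}]' | sed -n '2p;4p'; done
```

```text
ee_pos: [631.2, 19.6, 83.8]
force: [-1.2, -0.6, 6.3]
ee_pos: [631.3, 19.6, 83.0]
force: [-1.9, -0.7, 6.7]
ee_pos: [631.3, 19.6, 82.4]
force: [-0.4, 0.4, 7.7]
ee_pos: [631.3, 19.6, 81.8]
force: [-1.1, -0.3, 8.5]
```

```bash
for i in 1 2 3; do python3 -m jog '[{"dx":0,"dy":0,"dz":-0.0007,"wx":0,"wy":0,"wz":0,"grip":1},{"dx":0,"dy":0,"dz":0,"wx":0,"wy":0,"wz":0,"grip":1}]' | sed -n '2p;4p'; done
```

```text
ee_pos: [631.4, 19.6, 81.5]
force: [-1.5, -0.2, 9.3]
ee_pos: [631.5, 19.6, 81.4]
force: [-2.9, 0.6, 12.2]
ee_pos: [631.6, 19.6, 81.4]
force: [-4.1, 0.6, 13.9]
```

z stalled at 81.4 mm while the force rose from 9 to 14 N, so this is the hard stop. I'll hold, check that it is steady and that nothing else moved, then hand in.

```bash
python3 -m jog '[{"dx":0,"dy":0,"dz":0,"wx":0,"wy":0,"wz":0,"grip":1},{"dx":0,"dy":0,"dz":0,"wx":0,"wy":0,"wz":0,"grip":1},{"dx":0,"dy":0,"dz":0,"wx":0,"wy":0,"wz":0,"grip":1},{"dx":0,"dy":0,"dz":0,"wx":0,"wy":0,"wz":0,"grip":1},{"dx":0,"dy":0,"dz":0,"wx":0,"wy":0,"wz":0,"grip":1}]'
python3 - <<'E'
from h import *
s=env.grab_frame('scene');cv2.imwrite('pics/s14.png',s[:,:,::-1]);a=cv2.imread('pics/s9.png')[:,:,::-1]
d=np.abs(s.astype(int)-a).max(2)
for n,(x,y,w,h) in dict(pots=(318,118,45,72),lid=(140,158,45,45),cup=(208,216,42,50),jar=(362,268,46,60)).items():
    print(n,'changed frac',(d[y:y+h,x:x+w]>30).mean().round(3))
a0=cv2.imread('pics/scene0.png')[:,:,::-1];d=np.abs(s.astype(int)-a0).max(2)
for n,(x,y,w,h) in dict(lid=(140,158,45,45),cup=(208,216,42,50),jar=(362,268,46,60)).items(): print(n,'vs start',(d[y:y+h,x:x+w]>30).mean().round(3))
cs=env.get_calibration('scene')
for X in((505,-1,155),(505,-1,177),(505,-1,197)): print('pot rim px',proj(cs,X).round())
for b in blobs(mask(s,(0,110,30),(12,255,255)),200):
    r=cv2.boundingRect(b)
    if 300<r[0]<370 and r[1]<200: print(r)
E
```

```text
time_s: 30.5
ee_pos: [631.5, 19.6, 81.4]
ee_rot: [180.0, -0.1, -7.4]
force: [-3.8, -0.6, 14.2]
gripper_width: 45.7
pots changed frac 0.8
lid changed frac 0.0
cup changed frac 0.0
jar changed frac 0.046
lid vs start 0.0
cup vs start 0.0
jar vs start 0.045
pot rim px [339. 146.]
pot rim px [340. 137.]
pot rim px [340. 129.]
(358, 11, 37, 58)
```

```bash
python3 - <<'E'
from h import *
env.job_done();s=env.state();print(s['time_s'],s['ee_pos'].round(1),s['force'].round(1))
E
```

```text
the job is handed in; nothing more can be done
the job is handed in; nothing more can be done
```

I nested the medium pot in the large one and the small pot in the medium. Then I slid the holder between the clip's cheeks and pressed it to the bar's stop. I handed in at about 30.5 s of the 72 s, still holding it there with the fingers.

**Last checks:**
- **Pots:** after the small pot was released, two views showed all three hanging level on the step. The fits put the rim centres within about 2 mm of each other.
- **Holder:** the spring force rose as described to about 9 N. The tool then stalled at z = 81.4 mm while the force climbed to 14 N, which I take as the hard stop. It held steady for 0.5 s, with a 4 N sideways force.
- **Lid and cup:** unchanged in the scene view.

**What failed or could not be checked:**
- The first grasp of the medium pot closed above its rim without touching it. I redid it 14 mm lower.
- The small pot's first grip was on the rim's edge, so I took it again 3 mm lower.
- The final check of the pots in the scene view was blocked by the gripper, so they were not seen again after the holder went in.
- About 4.5% of the pixels around the jar changed, probably the arm's shadow. I did not look at that picture to confirm it.

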